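# Lock the movement in its bayonet holder and start a timing run

## Robot

A 6-joint arm with a two-finger parallel gripper is mounted at the origin on the work surface. World frame = base frame: x ahead of the robot, y to its left, z up, the work surface at z = 0. Lengths are in m, angles in rad, forces in N, time in s.
With the tool pointing down it reaches from about 0.375 to 0.975 m from the base axis. Payload 3.8 kg.
Tool frame: the origin (TCP) lies on the centre line of the jaws, within the pads' length; the fingertips stand 22 mm ahead of it and the grasp point (between the pads) lies 3 mm ahead of it; z points along the fingers, x is the direction in which the jaws open and shut, and the axes are right-handed (so a half turn about z gives the same grasp; the last joint's range is limited). The gripper opens to 85 mm and grips with 20 to 120 N. Pads are 22 mm wide; open, the fingers measure 114 mm over their backs; the gripper's body (76 mm by 85 mm) begins 54 mm behind the grasp point. The pads swing forward as they close: fully open they stand 13 mm farther back than shut.
Start: joints at [-1.277, 0.264, 1.604, -0, 1.274, -0.037], TCP at [0.219, -0.638, 0.253] pointing down, gripper open.
Joint ranges: [-2.63, 2.63], [-0.94, 2.18], [0.31, 2.57], [-1.31, 4.45], [0, 2.66], [-2.55, 2.55]. Speed limits (rad/s): [2.57, 2.57, 3.14, 3.14, 3.14, 3.14].

## Interface

Orientations are given as a rotation vector (axis times angle).
In Python, from workcell import bot, viewer gives the robot as it stands.
- The arm moves only by the tool move_arm, never from a script. Its argument "series" is text: rows parted by semicolons, each of 7 numbers parted by spaces: the turn, a rotation vector about the tool's x, y, z scaled (see below), then the shift along the tool's x, y, z scaled (see below), then the opening, from -1 (shut) to 1 (fully open). A call has exactly 8 rows; each row is the pose to reach, as a shift and turn from the pose commanded when the call began, along the tool's axes at that moment; what a row does not reach only later rows make up. The controller multiplies each number of a shift by 100 mm and each number of a turn by 120 degrees. A row lasts 1/10 s, in which the tool goes at most 50 mm and 8.59 degrees, less where a joint would pass 70% of its speed; a pose out of reach is approached as far as the arm can. A call with a number of a shift or a turn outside -1 to 1 is refused whole. A call with a gripper value outside its range is refused whole. The fingers move at their own pace and stop on an object; "squeeze" is the grip in N (left out, the last holds). Time passes only in rows, so rows that repeat a pose let the fingers close, or fill a call up. It gives the time, the measured TCP pose, the force and the opening at its end, in the units of the state.
- bot.read_state(): the state, without advancing time (a new reading comes with each control period).
- viewer.read_camera(name): name is "side" or "top" or "wrist"; returns a dict with "pixels" (420x560x3 uint8, red, green, blue), "K" (3x3 intrinsics, pixels), "world_to_cam" (4x4, takes a point from world to camera coordinates); the wrist camera has in their place "mount" (4x4, takes a point from camera to tool coordinates, whose origin is the TCP and whose axes are the tool frame's). Camera axes: x right, y up, looking along -z (the intrinsics and any distortion apply to the point x, -y, -z); pixel columns grow to the right and rows downward; lengths in m; the calibration is good to about 2 mm. The wrist camera is an equidistant fisheye: a pixel r from the principal point sees the ray r / f radians off the axis. A picture is of the moment at which its call begins: read the wrist's pose just before it. There is no depth.
- bot.finish_job(): hands the job in, once; it reports no verdict.
The state is a dict: "time": time; "q": joint angles; "joint_vel": joint speeds; "joint_torque": joint torques, N m; "tool_pos": TCP position; "tcp_rot": TCP orientation; "wrist_force": force on the tool from outside, world axes, zero at the start; "torque": the same for the moment, N m; "width": opening from 0.0 (shut) to 1.0 (fully open).
Only numpy, scipy, OpenCV 4.12 (cv2) and the standard library are available. Lean on these libraries where they do the work, as an engineer would, in place of code of your own. Each camera call takes 0.05 s, during which the arm holds its last target.

## Task

Lock the clock movement into the tilted brass holder: turn its twist-in mount clockwise by the grip bar, feeling for the dip where the spring index plunger falls into the hidden notch, let go of it there, and swing the keeper fully home over the plunger's cap. Then, on the timing tester, turn the selector back to its end stop, go three clicks clockwise from there, and press the green start button. Leave everything else on the bench where it is.

Things in the scene. Friction and masses are not known exactly. Their poses are not given: they have to be found in the camera images.
- socket: Round brass bayonet socket of the movement holder: 136 mm across, 16 mm thick, on four pillars, tilted 30 degrees so that its face looks up and towards the robot. Origin: centre of its face, 122 mm above the bench, on the axis the mount turns about. z: out of the face along that axis; x: up the slope, to the plunger; y: level, to the left seen from the robot.
- mount_grip (a point): Steel grip bar of the twist-in mount in the socket: 46 mm long (its x), 14 wide (its y), from 8 to 40 mm above the socket's face; red dot on top at its +x end. This point: on the turning axis, 28 mm above the face. z as the socket's. Under it a boss 40 mm across, 8 high. Turns clockwise seen from above; at the start it points up the slope or up to 0.3 rad clockwise of it.
- mount: The mount (x along the bar). Friction 0.07 N m. Somewhere 0.3 to 1.4 rad clockwise from its start the plunger drops into a V notch about 0.26 rad wide, hidden under the rim. There torque falls by a few tenths of a N m (it pulls forward), then climbs as far above if turned on. Let go there, it centres itself. It can be forced past, and turned back; its stop is 0.4 rad past or more.
- index_cap (a point): Centre of the top of the index plunger's dark round cap, 15 mm across, 52 mm up the slope from the mount's axis, over a steel boss 20 mm across and 10 high. It moves along the socket's z: 22 mm above the face while the plunger rides on the flange (a red band shows under the cap), about 17 mm when it is down in the notch (band hidden).
- keeper_pin (a point): Upright black round pin at the end of the keeper's flat brass arm: 12 mm thick, from 22.5 to 54.5 mm above the socket's face, parallel to its z, 54 mm from the keeper's pivot. This point: on its axis, 42.5 mm above the face.
- keeper (a joint): Keeper angle, rad: 0 open (arm up the slope), 1.134 fully home (stop; arm across the cap). Turns clockwise about the socket's z direction at x 44, y 38 mm in the socket's frame; pin at x 97, y 26 when 0, at x 55, y -15 when home. The arm's underside is 18.5 mm above the face: it passes over the cap only when the plunger is down. Stays where left; friction 0.05 N m.
- selector_grip (a point): Selector of the timing tester (grey box 130 x 190 mm, 60 high, dark display): black bar grip 44 mm long (its x), 12 wide (its y), from 6 to 34 mm above the box's top, white line on it towards +x, on a skirt 46 mm across. This point: on its upright axis, 24 mm above the box's top, 84 mm above the bench.
- selector (a joint): Selector angle, rad, growing clockwise from above: six click positions 0.419 rad (24 degrees) apart, marked by dark dots; 0 is the one at the anticlockwise end stop, 2.094 the last. A click takes about 0.12 N m. It starts about one to three clicks from the stop.
- start_top (a point): Centre of the top of the green start button, 24 mm across, 22 mm above the tester's top; it is pushed straight down.
- start (a joint): Travel of the start button, m: 0 free, 0.006 fully down (5 N); springs back.
- pendulum_leader: Bystander: flat steel pendulum leader, 120 x 9 x 4 mm, lying.
- suspension_block: Bystander: brass suspension block, 30 x 20 x 14 mm.
- bone_tray: Bystander: ivory-coloured bone tray of star wheels, 85 x 125 x 16 mm.
- oiler_stand: Bystander: black japanned oiler stand, 68 mm across, 72 mm high.
- loupe: Bystander: black eye loupe, 38 mm across, 34 mm high.
- jar: Bystander: small glass jar, 42 mm across, 50 mm high.
- screwdriver: Bystander: screwdriver with a wooden handle, 150 mm, lying.
Things that resemble listed ones, but are neither listed nor needed, are in the scene too. There is more than one size of the part that bears socket; the job needs the smallest. What is shaped like the part that bears selector_grip but blue is not meant.

How it is judged:
By the outcome, as a careful person would: the job done as asked, in the order asked, and still so for the second after the job is handed in, with the robot touching nothing.
It also fails if it takes over 72 s, if anything falls off the work surface, if the arm or the gripper's body presses on something with over 40 N, if the wrist force passes 120 N, or if a joint passes its speed limit or range.

## Working session

There is one attempt and no reset: what is moved stays moved. The work goes in short steps, Python scripts to look and compute and a tool call to move; the robot and the scene stay as the last step left them, time stands still between calls to the robot, and variables do not carry over. Pictures are saved under pics/ and viewed, and the job is handed in when it is done.

Besides the shell and the picture viewer there is one more tool, called after "Call:" in YAML: its name, and indented under it one key for each argument. move_arm: Moves the arm, as the interface text tells. Its arguments: {"type":"object","properties":{"series":{"type":"string"},"squeeze":{"type":"number"}},"required":["series"]}

```bash
ls; mkdir -p pics
python3 - <<'E'
from workcell import bot, viewer
import cv2
print(bot.read_state())
for n in ["side","top","wrist"]:
    c=viewer.read_camera(n); cv2.imwrite(f"pics/{n}0.png",cv2.cvtColor(c["pixels"],cv2.COLOR_RGB2BGR))
    print(n,{k:v for k,v in c.items() if k!="pixels"})
E
```

```text
pics
{'time': 0.0, 'q': array([-1.27688995e+00,  2.64776724e-01,  1.60539787e+00,  2.78366374e-05,
        1.27370077e+00, -3.69371972e-02]), 'joint_vel': array([ 0.00094017, -0.00114236, -0.00053694, -0.00102712,  0.00135805,
       -0.00048688]), 'joint_torque': array([-1.02464226e-03, -5.15116310e+01, -3.67314506e+01, -3.27222215e-04,
        1.28138563e-02,  1.65320233e-05]), 'tool_pos': array([ 0.21904932, -0.63773557,  0.25193321]), 'tcp_rot': array([-2.5557575 ,  1.82450294,  0.00281264]), 'wrist_force': array([-0.53606295, -0.2817856 ,  0.27553777]), 'torque': array([ 0.00076773, -0.03701376,  0.03296815]), 'width': 0.9971527712366505}
side {'K': array([[411.14179651,   0.        , 282.36793019],
       [  0.        , 411.14179651, 213.31296241],
       [  0.        ,   0.        ,   1.        ]]), 'world_to_cam': array([[-0.86945421, -0.49359646, -0.02029575,  0.45694088],
       [ 0.226332  , -0.4345216 ,  0.8717596 , -0.20311241],
       [-0.43911639,  0.75336148,  0.48951331, -1.22636974],
       [ 0.        ,  0.        ,  0.        ,  1.        ]])}
top {'K': array([[50
[... 224 characters left out ...]
     [ 0.9951177 ,  0.02242001,  0.09611507, -0.50439934],
       [-0.09597642, -0.00718262,  0.99535769, -1.57651886],
       [ 0.        ,  0.        ,  0.        ,  1.        ]])}
wrist {'K': array([[325.1922621 ,   0.        , 277.82446635],
       [  0.        , 325.1922621 , 213.07873835],
       [  0.        ,   0.        ,   1.        ]]), 'mount': array([[ 9.99999212e-01, -3.88315813e-04,  1.19414681e-03,
         5.51904341e-04],
       [ 1.74918355e-05, -9.46582982e-01, -3.22460319e-01,
        -8.31626085e-02],
       [ 1.25557549e-03,  3.22460086e-01, -9.46582229e-01,
        -1.20186715e-01],
       [ 0.00000000e+00,  0.00000000e+00,  0.00000000e+00,
         1.00000000e+00]])}
```

View pics/top0.png

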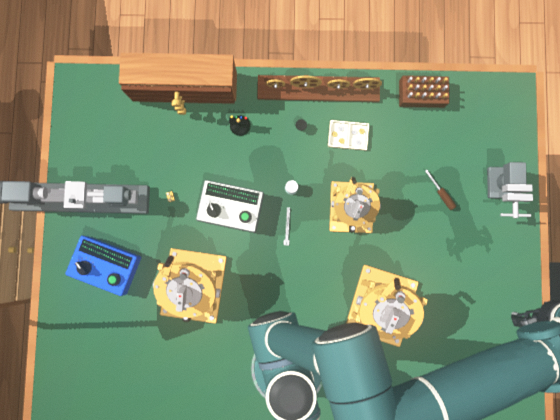

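View pics/side0.png

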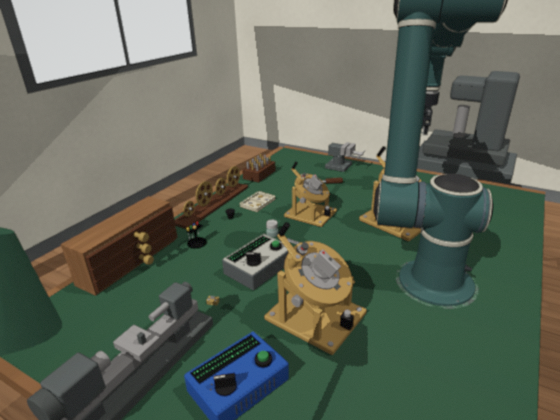

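View pics/wrist0.png

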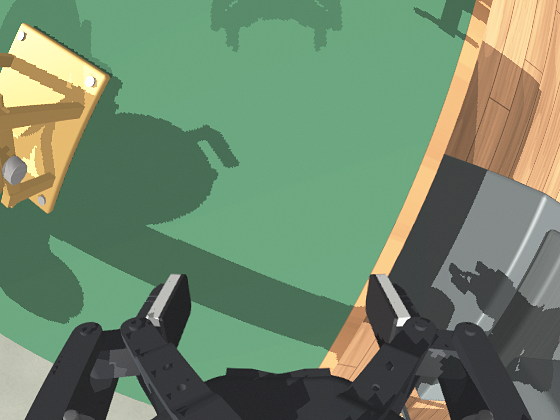

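Top view: holders at about (185,290), (355,205) and (388,310). The one at (355,205) is clearly the smallest. There are two testers, grey at (230,207), which is wanted, and blue at (103,265), which is not. Next a close crop and rough positions.

```bash
cat > h.py <<'E'
import numpy as np, cv2
from workcell import bot, viewer
from scipy.spatial.transform import Rotation as R
def ray(cam,c,px,T_wt=None):
    K=c["K"]; u=(px[0]-K[0,2])/K[0,0]; v=(px[1]-K[1,2])/K[1,1]
    if cam=="wrist":
        r=np.hypot(u,v); s=np.sin(r)/r if r>1e-9 else 1
        d=np.array([u*s,-v*s,-np.cos(r)]); M=T_wt@c["mount"]
    else:
        d=np.array([u,-v,-1.]); M=np.linalg.inv(c["world_to_cam"])
    d=M[:3,:3]@d; return M[:3,3],d/np.linalg.norm(d)
def plane(o,d,z): return o+d*(z-o[2])/d[2]
def plane_n(o,d,p,n): return o+d*((p-o)@n)/(d@n)
def tri(rays):
    A=np.zeros((3,3));b=np.zeros(3)
    for o,d in rays:
        P=np.eye(3)-np.outer(d,d);A+=P;b+=P@o
    x=np.linalg.solve(A,b); return x,[np.linalg.norm((np.eye(3)-np.outer(d,d))@(x-o)) for o,d in rays]
def proj(cam,c,p,T_wt=None):
    K=c["K"]
    if cam=="wrist":
        q=np.linalg.inv(T_wt@c["mount"])@np.r_[p,1]; x,y,z=q[0],-q[1],-q[2]
        r=np.arctan2(np.hypot(x,y),z); a=np.arctan2(y,x); return np.array([K[0,2]+K[0,0]*r*np.cos(a),K[1,2]+K[1,1]*r*np.sin(a)])
    q=c["world_to_cam"]@np.r_[p,1]; return np.array([K[0,2]-K[0,0]*q[0]/q[2],K[1,2]+K[1,1]*q[1]/q[2]])
def T_of(s):
    T=np.eye(4);T[:3,:3]=R.from_rotvec(s["tcp_rot"]).as_matrix();T[:3,3]=s["tool_pos"];return T
def snap(cam,name=None,crop=None,scale=1):
    s=bot.read_state(); c=viewer.read_camera(cam); im=cv2.cvtColor(c["pixels"],cv2.COLOR_RGB2BGR)
    if name:
        v=im
        if crop: x0,y0,x1,y1=crop; v=im[y0:y1,x0:x1]
        if scale!=1: v=cv2.resize(v,None,fx=scale,fy=scale,interpolation=cv2.INTER_CUBIC)
        cv2.imwrite(f"pics/{name}.png",v)
    return s,c,im,T_of(s)
def rel(Tgt_pos,Tgt_R,s=None):
    "move from current commanded~measured pose to target, in tool axes & scaled units"
    s=s or bot.read_state(); T=T_of(s); Rw=T[:3,:3]
    rv=R.from_matrix(Rw.T@Tgt_R).as_rotvec(); p=Rw.T@(np.asarray(Tgt_pos)-T[:3,3])
    return np.round(rv/np.deg2rad(120),4),np.round(p/0.1,4)
E
python3 - <<'E'
from h import *
s,c,im,T=snap("top","crop_top",(190,110,400,250),3.8)
for n,p,z in [("socket",(356,206),.13),("tester",(230,207),.06),("sel",(213,210),.08),("start",(245,217),.082),("big1",(183,291),.15),("big2",(388,312),.15)]:
    print(n,plane(*ray("top",c,p),z))
E
```

```text
socket [ 0.50142995 -0.18826125  0.13      ]
tester [0.49664051 0.19198728 0.06      ]
sel [0.48434522 0.24186635 0.08      ]
start [0.46490755 0.14301478 0.082     ]
big1 [0.24199923 0.31099239 0.15      ]
big2 [ 0.19628163 -0.27910376  0.15      ]
```

View pics/crop_top.png

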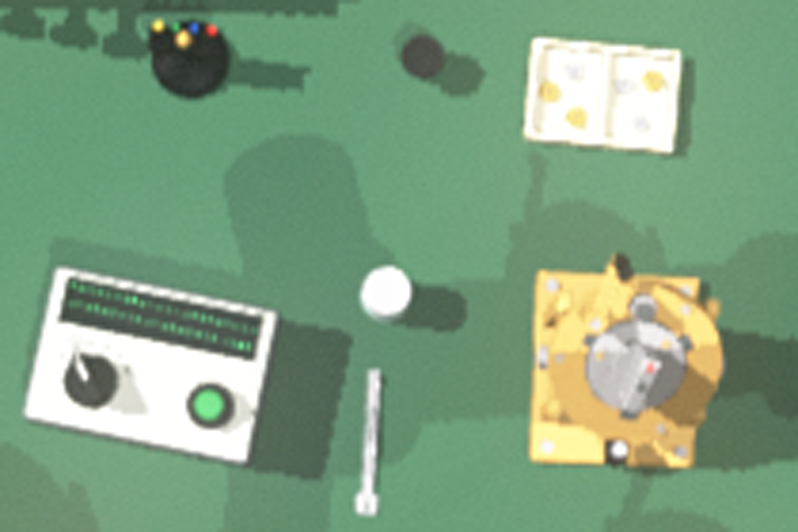

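```bash
cat >> h.py <<'E'
def sock(yaw,tilt=np.pi/6):
    sx=np.array([np.cos(yaw)*np.cos(tilt),np.sin(yaw)*np.cos(tilt),np.sin(tilt)])
    sy=np.array([-np.sin(yaw),np.cos(yaw),0]); sz=np.cross(sx,sy); return np.c_[sx,sy,sz]
def toolR(S,cw=0.):
    # tool z=-sz, x=sy, y=sx ; then turn cw about tool z
    return np.c_[S[:,1],S[:,0],-S[:,2]]@R.from_rotvec([0,0,cw]).as_matrix()
E
python3 - <<'E'
from h import *
print(T_of(bot.read_state()).round(3))
S=sock(np.deg2rad(-4)); c0=np.array([.49,-.19,.122])
for cw in (0,np.pi): print(rel(c0+.14*S[:,2],toolR(S,cw)))
E
```

```text
[[ 0.325 -0.946 -0.     0.219]
 [-0.946 -0.325  0.001 -0.638]
 [-0.001 -0.    -1.     0.252]
 [ 0.     0.     0.     1.   ]]
(array([-0.07  ,  0.3402, -1.2688]), array([-3.6301, -3.3725,  0.0971]))
(array([0.2467, 0.0507, 0.1867]), array([-3.6301, -3.3725,  0.0971]))
```

Call:
move_arm:
  series: "0 0 -0.07 -0.2 -0.2 -0.1 1;0 0 -0.14 -0.4 -0.4 -0.2 1;0 0 -0.21 -0.6 -0.6 -0.3 1;0 0 -0.28 -0.8 -0.8 -0.4 1;0 0 -0.35 -1 -1 -0.5 1;0 0 -0.42 -1 -1 -0.5 1;0 0 -0.49 -1 -1 -0.5 1;0 0 -0.56 -1 -1 -0.5 1"

```text
time: 1.0
tool_pos: [0.2815, -0.5109, 0.3034]
tcp_rot: [3.14, -0.095, 0.0]
wrist_force: [-1.0, -0.3, -0.4]
width: 1.002
```

Run:
```python
from h import *
print(bot.read_state()["q"].round(2))
S=sock(np.deg2rad(-4)); c0=np.array([.49,-.19,.122])
print(rel(c0+.16*S[:,2],toolR(S)))
```

```text
[-1.11  0.06  1.74 -0.    1.33 -1.05]
(array([-0.1966,  0.1948, -0.7269]), array([ 1.0872, -3.3365,  0.4277]))
```

Call:
move_arm:
  series: "0 0 -0.07 0.1 -0.25 0 1;0 0 -0.14 0.2 -0.5 0 1;0 0 -0.21 0.3 -0.75 0 1;0 0 -0.28 0.4 -1 0 1;0 0 -0.35 0.5 -1 0 1;0 0 -0.42 0.6 -1 0 1;0 0 -0.49 0.6 -1 0 1;0 0 -0.56 0.6 -1 0 1"

```text
time: 1.8
tool_pos: [0.3482, -0.4152, 0.303]
tcp_rot: [-2.668, -1.659, 0.0]
wrist_force: [0.4, -0.6, -0.3]
width: 1.001
```

Run:
```python
from h import *
print(bot.read_state()["q"].round(2))
S=sock(np.deg2rad(-4)); c0=np.array([.49,-.19,.122])
print(rel(c0+.16*S[:,2],toolR(S)))
```

```text
[-0.92 -0.02  1.83  0.    1.33 -2.03]
(array([-0.247 ,  0.0484, -0.1812]), array([ 2.3442, -0.4649,  0.4254]))
```

Call:
move_arm:
  series: "0 0 0 0.3 0 0 1;-0.03 0 -0.02 0.5 0 0 1;-0.06 0.01 -0.05 0.75 -0.1 0 1;-0.09 0.02 -0.08 1 -0.15 0 1;-0.13 0.03 -0.11 1 -0.2 0 1;-0.17 0.04 -0.14 1 -0.2 0 1;-0.21 0.05 -0.16 1 -0.2 0 1;-0.247 0.048 -0.18 1 -0.2 0 1"

```text
time: 2.6
tool_pos: [0.3915, -0.3007, 0.3103]
tcp_rot: [2.04, 1.814, 0.449]
wrist_force: [-0.7, -0.1, 0.1]
width: 0.998
```

Run:
```python
from h import *
print(bot.read_state()["q"].round(2))
S=sock(np.deg2rad(-4)); c0=np.array([.49,-.19,.122])
print(rel(c0+.16*S[:,2],toolR(S)))
```

```text
[-0.93 -0.37  2.17  0.41  1.01 -2.55]
(array([-0.0133,  0.0155, -0.0184]), array([ 1.1814, -0.1897,  0.4505]))
```

Call:
move_arm:
  series: "0 0 0 0.25 0 0.1 1;0 0 0 0.5 -0.1 0.2 1;0 0 0 0.7 -0.15 0.3 1;0 0 0 0.9 -0.19 0.4 1;0 0 0 1 -0.19 0.45 1;0 0 0 1 -0.19 0.45 1;-0.013 0.015 -0.018 1 -0.19 0.45 1;-0.013 0.015 -0.018 1 -0.19 0.45 1"

```text
time: 3.4
tool_pos: [0.4085, -0.2023, 0.2619]
tcp_rot: [1.982, 1.857, 0.494]
wrist_force: [0.3, -0.6, 1.3]
width: 0.998
```

Run:
```python
from h import *
s,c,im,T=snap("wrist","w1")
print(s["q"].round(2),T.round(3))
cv2.imwrite("pics/w1b.png",cv2.resize(im,(800,600),interpolation=cv2.INTER_CUBIC))
S=sock(np.deg2rad(-4)); c0=np.array([.49,-.19,.122])
print(rel(c0+.16*S[:,2],toolR(S)))
```

```text
[-0.74 -0.47  2.33  0.41  0.9  -2.44] [[ 0.066  0.865  0.498  0.408]
 [ 0.998 -0.056 -0.035 -0.202]
 [-0.002  0.499 -0.867  0.262]
 [ 0.     0.     0.     1.   ]]
(array([-0.0009,  0.0004,  0.0015]), array([ 0.1818, -0.0023,  0.0147]))
```

View pics/w1b.png

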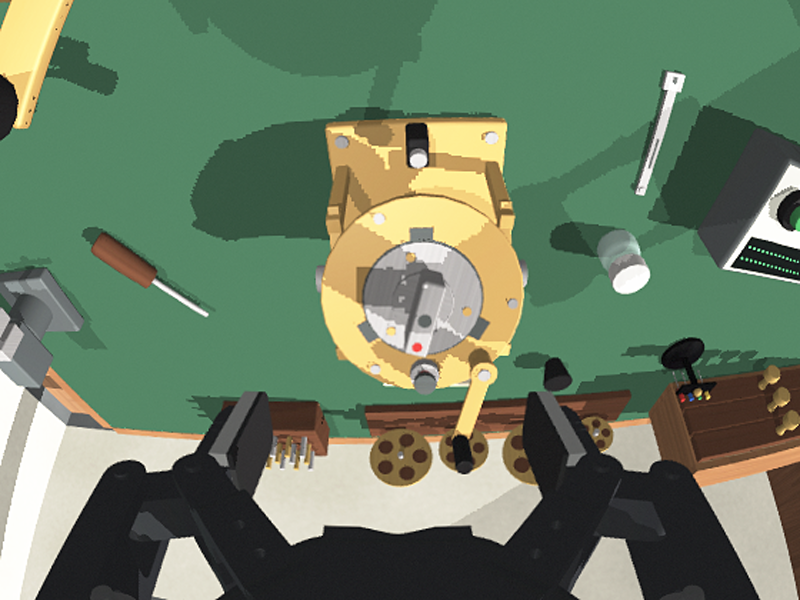

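Run:
```python
from h import *
im=cv2.imread("pics/w1.png")
cv2.imwrite("pics/w1c.png",cv2.resize(im[125:340,215:375],None,fx=3.7*.75,fy=3.7*.75,interpolation=cv2.INTER_NEAREST))
```

```text
(no output)
```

View pics/w1c.png

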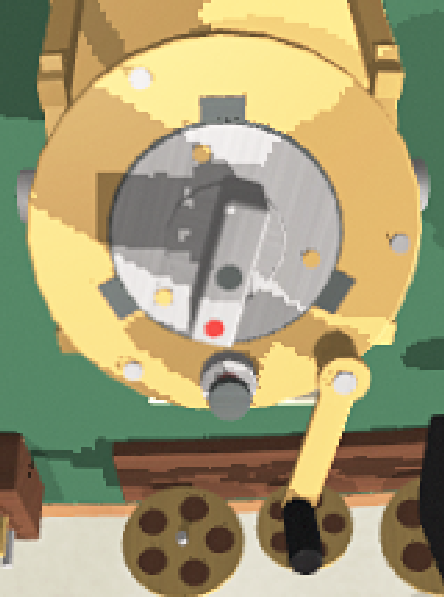

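```bash
cat > fit.py <<'E'
from h import *
from scipy.optimize import least_squares
def fit(obs,c,T,x0=(.49,-.19,-.07),z=.122):
    # obs list (socket-frame mm, px)
    f=lambda x:np.concatenate([proj("wrist",c,np.r_[x[:2],z]+sock(x[2])@(np.array(p)/1e3),T)-np.array(u) for p,u in obs])
    r=least_squares(f,x0); return r.x,r.fun.reshape(-1,2)
E
python3 - <<'E'
from fit import *
s,c,im,T=snap("wrist")
k=2.775; off=np.array([215,125])
px=lambda a,b: np.array([a,b])/k+off
obs=[((52,0,22),px(231,400)),((0,0,40),px(229,276)),((97,26,54.5),px(306,562))]
x,r=fit(obs,c,T); print(x,np.rad2deg(x[2]),r.round(1))
S=sock(x[2]);o=np.r_[x[:2],.122]
for p,z in [((230,402),22),((229,276),40),((214,328),40),((345,382),22),((306,562),54.5)]:
    P=plane_n(*ray("wrist",c,px(*p),T),o+S[:,2]*z/1e3,S[:,2]); print(p,(S.T@(P-o)*1e3).round(1))
# face edge points
for p in [(27,217),(420,205),(225,33)]:
    P=plane_n(*ray("wrist",c,px(*p),T),o,S[:,2]); print("edge",(S.T@(P-o)*1e3).round(1))
E
```

```text
[ 0.50180185 -0.19252161 -0.04213678] -2.4142595147183328 [[-1.4  0.4]
 [ 0.3 -0.6]
 [ 1.1  0.9]]
(230, 402) [52.4  1.  22. ]
(229, 276) [ 0.5 -0.2 40. ]
(214, 328) [17.1 -4.7 40. ]
(345, 382) [45.9 39.5 22. ]
(306, 562) [95.8 24.9 54.5]
edge [ -6.6 -66.4   0. ]
edge [-8.8 66.6 -0. ]
edge [-66.6   0.7   0. ]
```

```bash
cat >> h.py <<'E'
S=sock(-0.0421); O=np.array([.5018,-.1925,.122])
E
python3 - <<'E'
from h import *
for h in (.09,.034): print(rel(O+h*S[:,2],toolR(S,.25)))
E
```

```text
(array([-0.    ,  0.0071,  0.1095]), array([0.1524, 0.1016, 0.7744]))
(array([-0.    ,  0.0071,  0.1095]), array([0.1607, 0.1025, 1.3343]))
```

Call:
move_arm:
  series: "0 0.007 0.055 0.1 0.05 0.2 0;0 0.007 0.11 0.153 0.102 0.4 0;0 0.007 0.11 0.153 0.102 0.6 0;0 0.007 0.11 0.153 0.102 0.774 0;0 0.007 0.11 0.153 0.102 0.774 0;0 0.007 0.11 0.153 0.102 0.774 0;0 0.007 0.11 0.153 0.102 0.774 0;0 0.007 0.11 0.153 0.102 0.774 0"

```text
time: 4.3
tool_pos: [0.4574, -0.1901, 0.2011]
tcp_rot: [2.209, 1.644, 0.575]
wrist_force: [-0.7, -1.3, 0.3]
width: 0.504
```

Run:
```python
from h import *
print(rel(O+.034*S[:,2],toolR(S,.25)))
s,c,im,T=snap("wrist"); print(s["q"].round(2),s["wrist_force"],s["width"])
cv2.imwrite("pics/w2.png",cv2.resize(im[120:,130:430],None,fx=2,fy=2))
off=np.array([130,120])
for n,p in [("axis40",(0,0,40)),("end",(23*np.cos(.25),-23*np.sin(.25),40))]: print(n,(proj("wrist",c,O+S@np.array(p)/1e3,T)-off)*2)
```

```text
(array([ 0.0009, -0.0002,  0.0005]), array([-0.0079, -0.0094,  0.5674]))
[-0.63 -0.32  2.35  0.44  0.7  -2.19] [-0.68841371 -1.27911097  0.34270215] 0.5043265422275099
axis40 [294.03305799 264.1146862 ]
end [294.06578149 331.53019125]
```

View pics/w2.png

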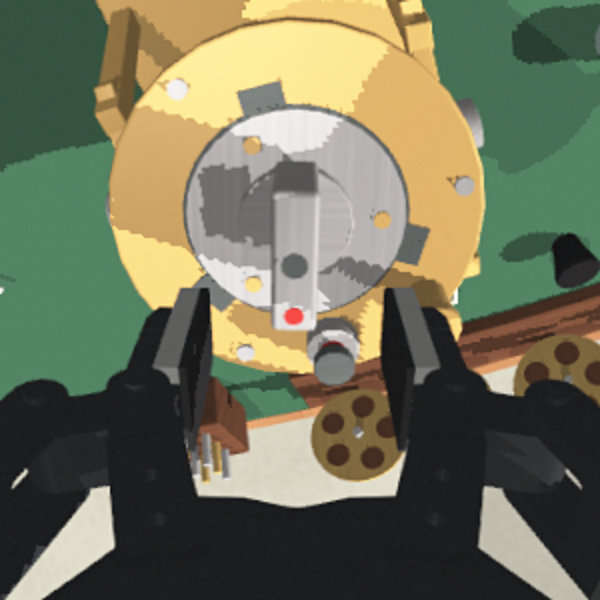

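Call:
move_arm:
  series: "0 0 0 0 -0.005 0.15 0;0 0 0 -0.005 -0.01 0.3 0;0 0 0 -0.008 -0.01 0.45 0;0 0 0 -0.008 -0.01 0.567 0;0 0 0 -0.008 -0.01 0.567 -1;0 0 0 -0.008 -0.01 0.567 -1;0 0 0 -0.008 -0.01 0.567 -1;0 0 0 -0.008 -0.01 0.567 -1"
  squeeze: 50

```text
time: 5.15
tool_pos: [0.4843, -0.1912, 0.1503]
tcp_rot: [2.21, 1.645, 0.575]
wrist_force: [1.6, -0.4, -3.1]
width: 0.157
```

```bash
cat >> h.py <<'E'
def tq(s):
    "torque about socket axis through O(approx) from TCP-frame wrench, tool-frame views"
    T=T_of(s); m=np.array(s["torque"]); f=np.array(s["wrist_force"])
    return (S[:,2]@m).round(3),(S.T@f).round(1),(S.T@m).round(2)
def cwang(s):
    Rt=T_of(s)[:3,:3]; D=toolR(S).T@Rt; return np.arctan2(D[1,0],D[0,0])
E
python3 - <<'E'
from h import *
s=bot.read_state(); print(s["time"],s["width"],tq(s),cwang(s),s["q"].round(2),(S.T@(s["tool_pos"]-O)*1e3).round(1))
print(s["torque"],s["wrist_force"])
E
```

```text
5.15 0.15734612455793878 (np.float64(-0.101), array([-0.1, -0.4, -3.5]), array([ 0.25,  0.3 , -0.1 ])) 0.24928556240353075 [-0.59 -0.19  2.36  0.51  0.57 -2.24] [-1.1  0.6 33.3]
[0.27602507 0.28982777 0.03507567] [ 1.62713628 -0.43019347 -3.09387912]
```

Call:
move_arm:
  series: "0 0 0.02 0 0 0 -1;0 0 0.04 0 0 0 -1;0 0 0.06 0 0 0 -1;0 0 0.072 0 0 0 -1;0 0 0.072 0 0 0 -1;0 0 0.072 0 0 0 -1;0 0 0.072 0 0 0 -1;0 0 0.072 0 0 0 -1"

```text
time: 5.95
tool_pos: [0.4844, -0.1909, 0.1503]
tcp_rot: [2.348, 1.488, 0.614]
wrist_force: [-2.7, 3.8, 4.4]
width: 0.152
```

```bash
cat > st.py <<'E'
from h import *
import sys
s=bot.read_state(); print(s["time"],s["width"].round(3),tq(s),"cw",cwang(s).round(3),s["q"].round(2),(S.T@(s["tool_pos"]-O)*1e3).round(1))
s,c,im,T=snap("wrist"); cv2.imwrite(f"pics/{sys.argv[1]}.png",cv2.resize(im[120:,130:430],None,fx=2,fy=2))
E
python3 st.py t1
```

```text
Traceback (most recent call last):
  File "st.py", line 3, in <module>
    s=bot.read_state(); print(s["time"],s["width"].round(3),tq(s),"cw",cwang(s).round(3),s["q"].round(2),(S.T@(s["tool_pos"]-O)*1e3).round(1))
                                        ^^^^^^^^^^^^^^^^
AttributeError: 'float' object has no attribute 'round'
```

```bash
sed -i 's/s\["width"\].round(3)/round(s["width"],3)/' st.py; python3 st.py t1
```

```text
5.95 0.152 (np.float64(-0.08), array([-0.3,  3.7,  5.3]), array([ 0.83,  0.42, -0.08])) cw 0.4 [-0.59 -0.19  2.36  0.51  0.57 -2.09] [-1.   0.9 33.3]
```

View pics/t1.png

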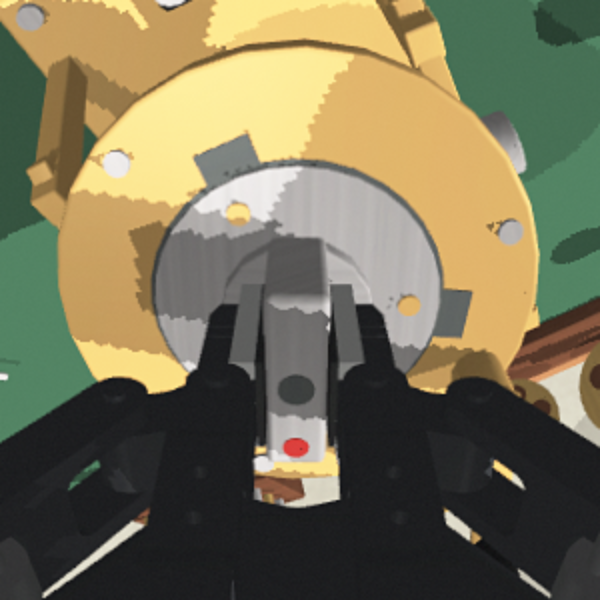

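Call:
move_arm:
  series: "0 0 0.01 0 0 0 -1;0 0 0.02 0 0 0 -1;0 0 0.03 0 0 0 -1;0 0 0.04 0 0 0 -1;0 0 0.05 0 0 0 -1;0 0 0.05 0 0 0 -1;0 0 0.05 0 0 0 -1;0 0 0.05 0 0 0 -1"

```text
time: 6.8
tool_pos: [0.4845, -0.1907, 0.1504]
tcp_rot: [2.439, 1.371, 0.64]
wrist_force: [-3.1, 4.3, 6.1]
width: 0.154
```

```bash
python3 st.py t2
```

```text
6.8 0.154 (np.float64(-0.034), array([0.2, 4.1, 6.9]), array([ 1.07,  0.26, -0.03])) cw 0.505 [-0.59 -0.19  2.36  0.51  0.57 -1.99] [-0.9  1.1 33.3]
```

Call:
move_arm:
  series: "0 0 0.01 0 0 0 -1;0 0 0.02 0 0 0 -1;0 0 0.03 0 0 0 -1;0 0 0.04 0 0 0 -1;0 0 0.05 0 0 0 -1;0 0 0.05 0 0 0 -1;0 0 0.05 0 0 0 -1;0 0 0.05 0 0 0 -1"

```text
time: 7.65
tool_pos: [0.4846, -0.1905, 0.1504]
tcp_rot: [2.524, 1.25, 0.664]
wrist_force: [-2.9, 6.1, 5.1]
width: 0.151
```

```bash
python3 st.py t3
```

```text
7.65 0.151 (np.float64(-0.089), array([-0.2,  6. ,  6. ]), array([ 1.17,  0.18, -0.09])) cw 0.61 [-0.59 -0.19  2.36  0.51  0.57 -1.88] [-0.8  1.2 33.3]
```

Call:
move_arm:
  series: "0 0 0.01 0 0 0 -1;0 0 0.02 0 0 0 -1;0 0 0.03 0 0 0 -1;0 0 0.04 0 0 0 -1;0 0 0.05 0 0 0 -1;0 0 0.05 0 0 0 -1;0 0 0.05 0 0 0 -1;0 0 0.05 0 0 0 -1"

```text
time: 8.5
tool_pos: [0.4847, -0.1904, 0.1505]
tcp_rot: [2.604, 1.124, 0.687]
wrist_force: [-1.8, 7.3, 5.1]
width: 0.154
```

```bash
python3 st.py t4
```

```text
8.5 0.154 (np.float64(0.056), array([0.7, 7.2, 5.4]), array([1.32, 0.14, 0.06])) cw 0.714 [-0.59 -0.19  2.36  0.51  0.57 -1.78] [-0.6  1.4 33.3]
```

Call:
move_arm:
  series: "0 0 0.01 0 0 0 -1;0 0 0.02 0 0 0 -1;0 0 0.03 0 0 0 -1;0 0 0.04 0 0 0 -1;0 0 0.05 0 0 0 -1;0 0 0.05 0 0 0 -1;0 0 0.05 0 0 0 -1;0 0 0.05 0 0 0 -1"

```text
time: 9.35
tool_pos: [0.4848, -0.1902, 0.1505]
tcp_rot: [2.679, 0.993, 0.709]
wrist_force: [-0.6, 7.1, 5.1]
width: 0.156
```

```bash
python3 st.py t5; python3 -c "
from h import *
print(bot.read_state()['joint_torque'])"
```

```text
9.35 0.156 (np.float64(-0.045), array([1.8, 7.1, 4.9]), array([ 1.35, -0.01, -0.04])) cw 0.819 [-0.59 -0.19  2.36  0.51  0.57 -1.67] [-0.5  1.6 33.3]
[ -3.49453278 -21.59412324 -33.92989755   0.06334421  -3.39738205
  -0.03992995]
```

Call:
move_arm:
  series: "0 0 0.01 0 0 0 -1;0 0 0.02 0 0 0 -1;0 0 0.03 0 0 0 -1;0 0 0.04 0 0 0 -1;0 0 0.05 0 0 0 -1;0 0 0.05 0 0 0 -1;0 0 0.05 0 0 0 -1;0 0 0.05 0 0 0 -1"

```text
time: 10.2
tool_pos: [0.4849, -0.1901, 0.1506]
tcp_rot: [2.748, 0.858, 0.729]
wrist_force: [0.5, 7.4, 4.1]
width: 0.156
```

```bash
python3 st.py t6; python3 -c "
from h import *
print(bot.read_state()['joint_torque'])"
```

```text
10.2 0.156 (np.float64(-0.031), array([2.2, 7.4, 3.5]), array([ 1.5 , -0.02, -0.03])) cw 0.924 [-0.59 -0.19  2.36  0.51  0.57 -1.57] [-0.4  1.7 33.3]
[-4.06927630e+00 -2.17112178e+01 -3.37528610e+01 -9.80191422e-02
 -3.44394453e+00 -3.12425871e-02]
```

Call:
move_arm:
  series: "0 0 0.01 0 0 0 -1;0 0 0.02 0 0 0 -1;0 0 0.03 0 0 0 -1;0 0 0.04 0 0 0 -1;0 0 0.05 0 0 0 -1;0 0 0.05 0 0 0 -1;0 0 0.05 0 0 0 -1;0 0 0.05 0 0 0 -1"

```text
time: 11.05
tool_pos: [0.4851, -0.19, 0.1508]
tcp_rot: [2.81, 0.719, 0.748]
wrist_force: [1.7, 8.5, 4.1]
width: 0.154
```

```bash
python3 st.py t7; python3 -c "
from h import *
print(bot.read_state()['joint_torque'])"
```

```text
11.05 0.154 (np.float64(-0.023), array([3.2, 8.6, 2.9]), array([ 1.54, -0.09, -0.02])) cw 1.029 [-0.59 -0.19  2.36  0.51  0.57 -1.46] [-0.2  1.8 33.3]
[-4.53931019e+00 -2.18197006e+01 -3.36501467e+01 -2.54049785e-01
 -3.47356617e+00 -3.14217783e-02]
```

View pics/t7.png

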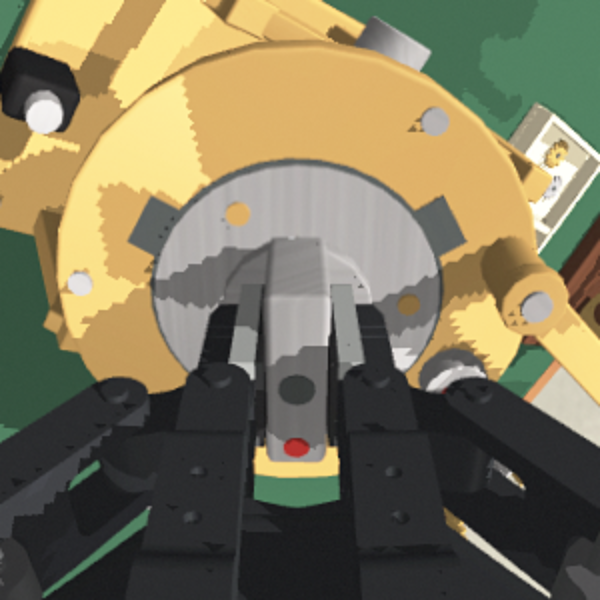

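Call:
move_arm:
  series: "0 0 0.01 0 0 0 -1;0 0 0.02 0 0 0 -1;0 0 0.03 0 0 0 -1;0 0 0.04 0 0 0 -1;0 0 0.05 0 0 0 -1;0 0 0.05 0 0 0 -1;0 0 0.05 0 0 0 -1;0 0 0.05 0 0 0 -1"

```text
time: 11.9
tool_pos: [0.4853, -0.1899, 0.1509]
tcp_rot: [2.867, 0.574, 0.765]
wrist_force: [2.7, 10.0, 4.5]
width: 0.153
```

```bash
python3 st.py t8; python3 -c "
from h import *
print(bot.read_state()['joint_torque'])"
```

```text
11.9 0.153 (np.float64(-0.178), array([ 4.2, 10.2,  2.8]), array([ 1.61, -0.24, -0.18])) cw 1.134 [-0.59 -0.19  2.36  0.51  0.57 -1.36] [ 0.   1.9 33.3]
[ -4.95384291 -21.92610741 -33.41652274  -0.56555992  -3.46141621
  -0.19056985]
```

Call:
move_arm:
  series: "0 0 0.01 0 0 0 -1;0 0 0.02 0 0 0 -1;0 0 0.03 0 0 0 -1;0 0 0.04 0 0 0 -1;0 0 0.05 0 0 0 -1;0 0 0.05 0 0 0 -1;0 0 0.05 0 0 0 -1;0 0 0.05 0 0 0 -1"

```text
time: 12.75
tool_pos: [0.4854, -0.1899, 0.151]
tcp_rot: [2.916, 0.426, 0.78]
wrist_force: [3.2, 10.0, 3.3]
width: 0.154
```

```bash
python3 st.py t9; python3 -c "
from h import *
print(bot.read_state()['joint_torque'])"
```

```text
12.75 0.154 (np.float64(-0.243), array([ 4.1, 10.1,  1.5]), array([ 1.71, -0.34, -0.24])) cw 1.239 [-0.59 -0.19  2.36  0.51  0.57 -1.26] [ 0.2  2.  33.3]
[ -5.36228254 -22.06220448 -33.22854638  -0.76422935  -3.44691776
  -0.24596083]
```

View pics/t9.png

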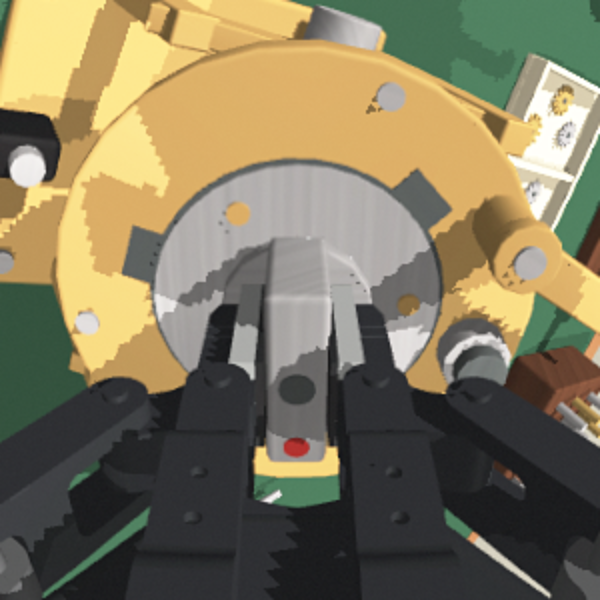

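Call:
move_arm:
  series: "0 0 0.01 0 0 0 -1;0 0 0.02 0 0 0 -1;0 0 0.03 0 0 0 -1;0 0 0.03 0 0 0 -1;0 0 0.03 0 0 0 -1;0 0 0.03 0 0 0 -1;0 0 0.03 0 0 0 -1;0 0 0.03 0 0 0 -1"

```text
time: 13.6
tool_pos: [0.4855, -0.1899, 0.151]
tcp_rot: [2.94, 0.344, 0.786]
wrist_force: [3.9, 9.7, 3.2]
width: 0.157
```

```bash
python3 st.py t10
python3 - <<'E'
from h import *
s,c,im,T=snap("wrist"); print(s['joint_torque'])
for h in (22,17): print(h,(proj("wrist",c,O+S@np.array([.052,0,h/1e3]),T)-[130,120])*2)
cv2.imwrite("pics/t10c.png",cv2.resize(im[265:330,340:400],None,fx=8,fy=8,interpolation=cv2.INTER_CUBIC))
E
```

```text
13.6 0.157 (np.float64(1.148), array([4.6, 9.8, 1. ]), array([ 1.74, -0.48,  1.15])) cw 1.297 [-0.59 -0.19  2.36  0.51  0.57 -1.2 ] [ 0.3  1.9 33.4]
[ -6.85922116 -21.91825032 -32.83973336   0.273372    -3.38382483
   1.15200765]
22 [488.86233657 385.44535585]
17 [484.11419627 374.50283573]
```

View pics/t10c.png

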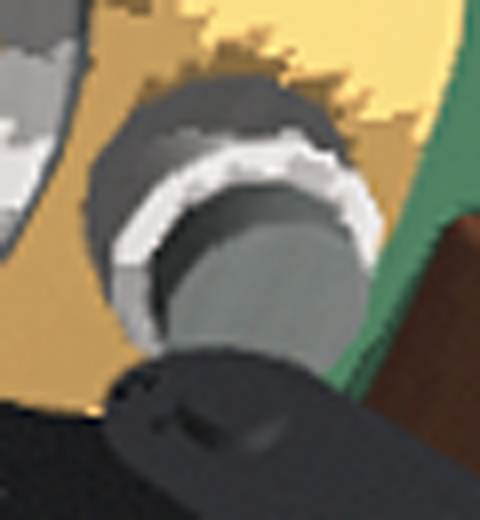

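Torque dipped to −0.25 N·m at 1.24 rad, then jumped to +1.15 at 1.30. The cap crop shows the cap at the 17 mm height with the red band hidden, so this is the notch. I'll ease back slightly, let go and retreat along the axis.

Call:
move_arm:
  series: "0 0 -0.015 0 0 0 -1;0 0 -0.015 0 0 0 -1;0 0 -0.015 0 0 0 -0.3;0 0 -0.015 0 0 0 -0.3;0 0 -0.015 0 0 0 -0.3;0 0 -0.015 0 0 -0.3 -0.3;0 0 -0.015 0 0 -0.6 -0.3;0 0 -0.015 0 0 -0.9 -0.3"

```text
time: 14.5
tool_pos: [0.4385, -0.1896, 0.2283]
tcp_rot: [2.928, 0.382, 0.779]
wrist_force: [0.4, 0.0, -0.4]
width: 0.351
```

```bash
python3 st.py t11
python3 - <<'E'
from h import *
s,c,im,T=snap("wrist"); print(s['joint_torque'])
off=np.array([130,120])
for p in [(52,0,22),(52,0,17),(97,26,54.5),(0,0,40),(23*np.cos(1.26),-23*np.sin(1.26),40)]: print(p,(proj("wrist",c,O+S@np.array(p)/1e3,T)-off)*2)
E
```

```text
14.5 0.351 (np.float64(0.049), array([ 0.2,  0.1, -0.5]), array([-0.01,  0.2 ,  0.05])) cw 1.27 [-0.66 -0.39  2.35  0.42  0.79 -1.16] [ -1.7   0.2 123.7]
[ -0.4314823   -7.04295158 -31.38055801   1.06989864  -1.30728398
   0.0369717 ]
(52, 0, 22) [421.048438   233.97364414]
(52, 0, 17) [418.72991134 228.93011896]
(97, 26, 54.5) [580.0553711  237.97677776]
(0, 0, 40) [290.82976959 213.96352776]
(np.float64(7.033788892700655), np.float64(-21.898077856581864), 40) [291.54220545 273.97314141]
```

View pics/t11.png

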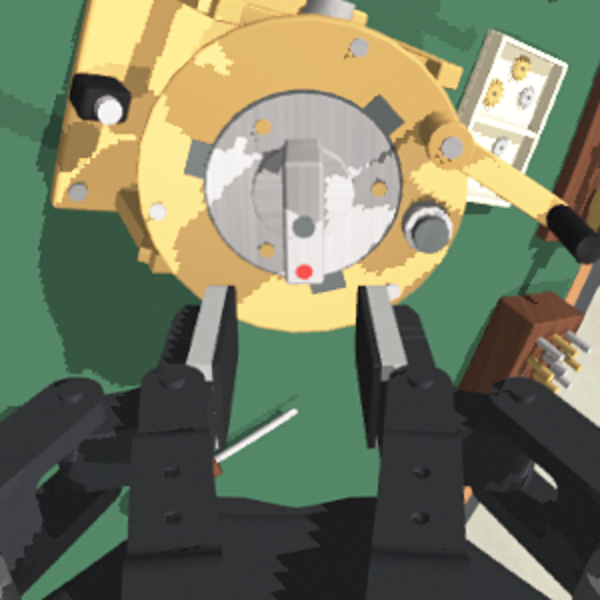

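```bash
cat >> h.py <<'E'
def kp(phi,h,r=54.0):
    b=.2228+phi; return O+S@(np.array([44+r*np.cos(b),38-r*np.sin(b),h])/1e3), toolR(S,b)
E
python3 - <<'E'
from h import *
print(rel(*kp(0,95))); print(rel(*kp(0,48)))
E
```

```text
(array([ 0.004 , -0.0008, -0.4991]), array([0.983 , 0.0168, 0.3217]))
(array([ 0.004 , -0.0008, -0.4991]), array([0.9805, 0.014 , 0.7917]))
```

Call:
move_arm:
  series: "0 0 -0.065 0.2 0 0 -0.2;0 0 -0.13 0.4 0 0.05 -0.2;0 0 -0.195 0.6 0 0.1 -0.2;0 0 -0.26 0.8 0 0.2 -0.2;0 0 -0.325 0.98 0.016 0.32 -0.2;0 0 -0.39 0.98 0.016 0.32 -0.2;0 0 -0.45 0.98 0.016 0.32 -0.2;0.004 0 -0.5 0.98 0.016 0.32 -0.2"

```text
time: 15.4
tool_pos: [0.5377, -0.1656, 0.2456]
tcp_rot: [2.186, 1.686, 0.565]
wrist_force: [0.6, 0.3, 0.4]
width: 0.402
```

Run:
```python
from h import *
s,c,im,T=snap("wrist"); 
s,c,im,T=snap("wrist","k1"); print(s['q'].round(2),s["time"])
print(np.abs(s["joint_vel"]).max())
cv2.imwrite("pics/k1.png",cv2.resize(im[120:,130:430],None,fx=2,fy=2))
for p in [(52,0,22),(52,0,17),(97,26,54.5),(0,0,40)]: print(p,(proj("wrist",c,O+S@np.array(p)/1e3,T)-[130,120])*2)
print(rel(*kp(0,48)))
```

```text
[-0.47 -0.22  2.19  0.32  0.72 -1.98] 15.45
0.22288395205080408
(52, 0, 22) [176.15395761 143.36787223]
(52, 0, 17) [178.88330482 139.33674661]
(97, 26, 54.5) [292.22143871 309.49202292]
(0, 0, 40) [117.11186844 -24.58450433]
(array([-0.004 , -0.0025,  0.0004]), array([-0.0119,  0.0509,  0.4198]))
```

View pics/k1.png

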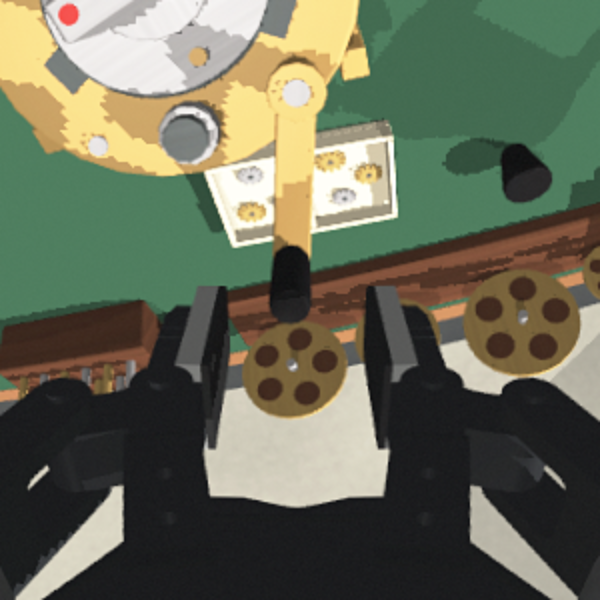

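Call:
move_arm:
  series: "-0.004 -0.002 0 -0.012 0.05 0.1 -0.2;-0.004 -0.002 0 -0.012 0.05 0.25 -0.2;-0.004 -0.002 0 -0.012 0.05 0.4 -0.2;-0.004 -0.002 0 -0.012 0.05 0.4 -0.2;-0.004 -0.002 0 -0.012 0.05 0.4 -1;-0.004 -0.002 0 -0.012 0.05 0.4 -1;-0.004 -0.002 0 -0.012 0.05 0.4 -1;-0.004 -0.002 0 -0.012 0.05 0.4 -1"
  squeeze: 30

```text
time: 16.3
tool_pos: [0.5615, -0.1689, 0.215]
tcp_rot: [2.183, 1.671, 0.568]
wrist_force: [2.3, -0.5, -3.5]
width: 0.125
```

Run:
```python
from h import *
s=bot.read_state(); print(s["time"],s["width"],tq(s),(S.T@(s["tool_pos"]-O)*1e3).round(1))
import numpy as np
P0,R0=kp(0,50)
for ph in np.linspace(0,1.134,9)[1:]:
    P,Rt=kp(ph,50); print((R0.T@(P-P0)/.1).round(3), round(np.rad2deg(ph)/120,3))
```

```text
16.3 0.12535622612801142 (np.float64(-0.02), array([ 0.3, -0.4, -4.2]), array([ 0.04,  0.21, -0.02])) [97.3 26.1 51.2]
[-0.076 -0.005 -0.   ] 0.068
[-0.151 -0.022 -0.   ] 0.135
[-0.223 -0.048 -0.   ] 0.203
[-0.29  -0.085 -0.   ] 0.271
[-0.351 -0.13  -0.   ] 0.338
[-0.406 -0.184  0.   ] 0.406
[-0.452 -0.245  0.   ] 0.474
[-0.489 -0.312  0.   ] 0.541
```

Call:
move_arm:
  series: "0 0 0.034 -0.038 -0.001 0 -1;0 0 0.068 -0.076 -0.005 0 -1;0 0 0.102 -0.114 -0.012 0 -1;0 0 0.135 -0.151 -0.022 0 -1;0 0 0.17 -0.188 -0.034 0 -1;0 0 0.203 -0.223 -0.048 0 -1;0 0 0.237 -0.257 -0.066 0 -1;0 0 0.271 -0.29 -0.085 0 -1"

```text
time: 17.1
tool_pos: [0.5476, -0.1947, 0.2073]
tcp_rot: [2.658, 1.026, 0.703]
wrist_force: [1.6, 0.4, -4.1]
width: 0.124
```

Run:
```python
from h import *
s=bot.read_state(); print(s["time"],s["width"],tq(s),(S.T@(s["tool_pos"]-O)*1e3).round(1),"cw",cwang(s))
P0,R0=kp(.567,50); print((S.T@(P0-O)*1e3).round(1))
for ph in np.r_[np.linspace(.567,1.134,5)[1:],1.165]:
    P,Rt=kp(ph,50); print((R0.T@(P-P0)/.1).round(3), round(np.rad2deg(ph-.567)/120,3))
```

```text
17.1 0.123559171526687 (np.float64(0.012), array([-0.7,  0.5, -4.3]), array([0.02, 0.24, 0.01])) [82.3 -0.3 51. ] cw 0.7922843876161343
[82.  -0.4 50. ]
[-0.076 -0.005 -0.   ] 0.068
[-0.151 -0.022  0.   ] 0.135
[-0.223 -0.048  0.   ] 0.203
[-0.29  -0.085  0.   ] 0.271
[-0.304 -0.094  0.   ] 0.286
```

Call:
move_arm:
  series: "0 0 0.045 -0.05 -0.002 0 -1;0 0 0.09 -0.1 -0.01 0 -1;0 0 0.135 -0.151 -0.022 0 -1;0 0 0.17 -0.188 -0.034 0 -1;0 0 0.203 -0.223 -0.048 0 -1;0 0 0.237 -0.257 -0.066 0 -1;0 0 0.271 -0.29 -0.085 0 -1;0 0 0.285 -0.31 -0.1 0 -1"

```text
time: 17.9
tool_pos: [0.5238, -0.2078, 0.1944]
tcp_rot: [2.972, 0.206, 0.803]
wrist_force: [21.0, 7.5, -6.7]
width: 0.129
```

```bash
python3 st.py k2
```

```text
17.9 0.129 (np.float64(0.131), array([ 14.5,   8.4, -16.1]), array([ 1.39, -1.98,  0.13])) cw 1.391 [-0.57 -0.16  2.25  0.45  0.63 -1.02] [ 55.8 -14.3  51.3]
```

View pics/k2.png

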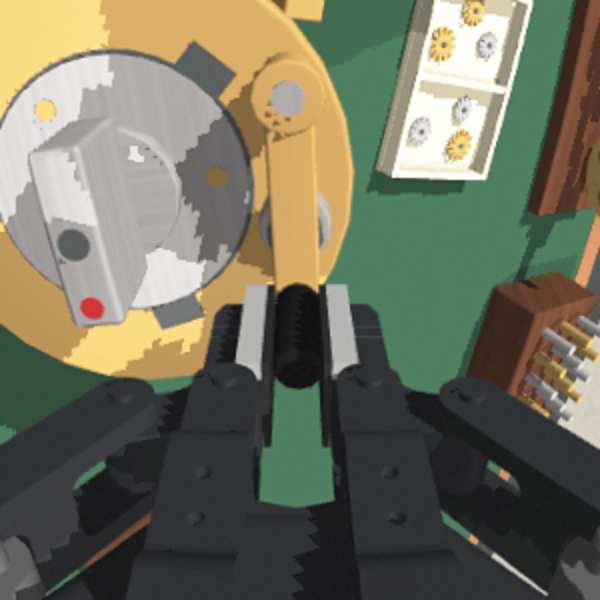

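Call:
move_arm:
  series: "0 0 0 0 0 0 -0.3;0 0 0 0 0 0 -0.3;0 0 0 0 0 0 -0.3;0 0 0 0 0 -0.1 -0.3;0 0 0 0 0 -0.35 -0.3;0 0 0 0 0 -0.6 -0.3;0 0 0 0 0 -0.8 -0.3;0 0 0 0 0 -0.8 -0.3"

```text
time: 18.75
tool_pos: [0.4826, -0.208, 0.2665]
tcp_rot: [2.965, 0.212, 0.803]
wrist_force: [1.6, -0.4, -0.2]
width: 0.349
```

```bash
python3 st.py k3
python3 - <<'E'
from h import *
s,c,im,T=snap("wrist"); cv2.imwrite("pics/k3.png",cv2.resize(im[120:,130:430],None,fx=2,fy=2)); off=np.array([130,120])
for p in [(97,26,54.5),(55,-15,54.5),(0,0,40)]: print(p,(proj("wrist",c,O+S@np.array(p)/1e3,T)-off)*2)
E
```

```text
18.75 0.349 (np.float64(0.021), array([ 1.3, -0.3, -1. ]), array([-0.01,  0.27,  0.02])) cw 1.385 [-0.63 -0.31  2.23  0.39  0.81 -0.98] [ 56.2 -16.3 134.4]
(97, 26, 54.5) [447.96909825 131.367796  ]
(55, -15, 54.5) [295.30573964 226.80662033]
(0, 0, 40) [145.99893045 143.32791645]
```

View pics/k3.png

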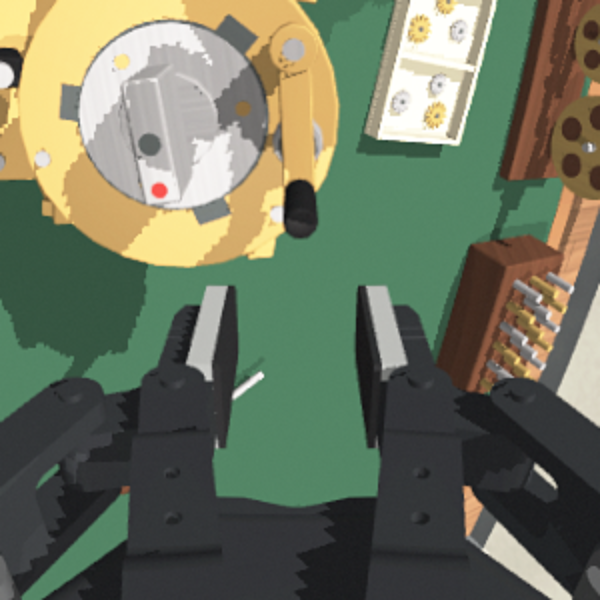

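```bash
cat >> h.py <<'E'
def downR(yx):
    x=np.array([np.cos(yx),np.sin(yx),0]); z=np.array([0,0,-1.]); return np.c_[x,np.cross(z,x),z]
E
python3 - <<'E'
from h import *
print(rel([.484,.242,.24],downR(1.94)))
print(rel([.484,.242,.24],downR(1.2)))
s=bot.read_state();T=T_of(s);print(T.round(2))
E
```

```text
(array([ 0.2546, -0.1347, -0.836 ]), array([ 0.567 , -4.4596,  0.1107]))
(array([ 0.1725, -0.199 , -0.4928]), array([ 0.567 , -4.4596,  0.1107]))
[[ 0.86  0.12  0.5   0.48]
 [ 0.15 -0.99 -0.02 -0.21]
 [ 0.49  0.09 -0.86  0.26]
 [ 0.    0.    0.    1.  ]]
```

Call:
move_arm:
  series: "0.02 -0.025 -0.06 0.05 -0.3 -0.1 -0.3;0.04 -0.05 -0.12 0.1 -0.6 -0.15 -0.3;0.06 -0.075 -0.18 0.15 -0.9 -0.2 -0.3;0.085 -0.1 -0.25 0.2 -1 -0.2 -0.3;0.11 -0.125 -0.31 0.25 -1 -0.2 -0.3;0.13 -0.15 -0.37 0.3 -1 -0.2 -0.3;0.15 -0.175 -0.43 0.3 -1 -0.2 -0.3;0.17 -0.2 -0.49 0.3 -1 -0.2 -0.3"

```text
time: 19.65
tool_pos: [0.4861, -0.1028, 0.2835]
tcp_rot: [-2.593, -1.772, 0.009]
wrist_force: [-0.4, 0.5, -0.9]
width: 0.35
```

Run:
```python
from h import *
print(rel([.45,.242,.24],downR(1.94)),bot.read_state()["q"].round(2),bot.read_state()["tool_pos"])
```

```text
(array([-0.0024,  0.0013, -0.3538]), array([ 3.0834, -1.5871,  0.4273])) [-0.26 -0.09  1.93 -0.    1.3  -1.45] [ 0.48607753 -0.10281122  0.28347859]
```

Call:
move_arm:
  series: "0 0 0 0.2 -0.1 0 -0.3;0 0 0 0.4 -0.2 0 -0.3;0 0 0 0.6 -0.3 0 -0.3;0 0 0 0.8 -0.4 0.05 -0.3;0 0 0 1 -0.5 0.1 -0.3;0 0 0 1 -0.55 0.1 -0.3;0 0 0 1 -0.55 0.1 -0.3;0 0 0 1 -0.55 0.1 -0.3"

```text
time: 20.45
tool_pos: [0.4716, 0.0097, 0.2744]
tcp_rot: [2.597, 1.765, -0.003]
wrist_force: [-0.8, -0.4, -0.2]
width: 0.349
```

Call:
move_arm:
  series: "0 0 0 0.2 -0.1 0 -0.3;0 0 0 0.4 -0.2 0 -0.3;0 0 0 0.6 -0.3 0 -0.3;0 0 0 0.8 -0.4 0.05 -0.3;0 0 0 1 -0.5 0.1 -0.3;0 0 0 1 -0.5 0.1 -0.3;0 0 0 1 -0.5 0.1 -0.3;0 0 0 1 -0.5 0.1 -0.3"

```text
time: 21.25
tool_pos: [0.4625, 0.1205, 0.2649]
tcp_rot: [2.597, 1.763, -0.002]
wrist_force: [-0.6, -0.1, 0.3]
width: 0.353
```

Run:
```python
from h import *
print(rel([.45,.2,.24],downR(1.94)),bot.read_state()["q"].round(2),bot.read_state()["tool_pos"])
```

```text
(array([ 2.000e-04,  1.300e-03, -3.569e-01]), array([ 0.693 , -0.4095,  0.2467])) [ 0.2  -0.12  2.   -0.    1.27 -0.99] [0.46245184 0.12053927 0.2648921 ]
```

Call:
move_arm:
  series: "0 0 -0.06 0.2 -0.1 0.05 -0.3;0 0 -0.12 0.4 -0.2 0.1 -0.3;0 0 -0.18 0.6 -0.3 0.15 -0.3;0 0 -0.24 0.7 -0.4 0.2 -0.3;0 0 -0.3 0.7 -0.4 0.2 -0.3;0 0 -0.357 0.7 -0.4 0.2 -0.3;0 0 -0.357 0.7 -0.4 0.2 -0.3;0 0 -0.357 0.7 -0.4 0.2 -0.3"

```text
time: 22.05
tool_pos: [0.451, 0.2006, 0.2447]
tcp_rot: [1.779, 2.588, -0.002]
wrist_force: [0.5, -0.1, 0.4]
width: 0.349
```

Run:
```python
from h import *
s,c,im,T=snap("wrist"); print(T.round(3),s["q"].round(2))
cv2.imwrite("pics/s1.png",im)
cv2.imwrite("pics/s1b.png",cv2.resize(im,(800,600),interpolation=cv2.INTER_CUBIC))
```

```text
[[-0.358  0.934  0.     0.451]
 [ 0.934  0.358 -0.002  0.201]
 [-0.002 -0.    -1.     0.245]
 [ 0.     0.     0.     1.   ]] [ 0.37 -0.08  1.99 -0.    1.23 -1.57]
```

View pics/s1b.png

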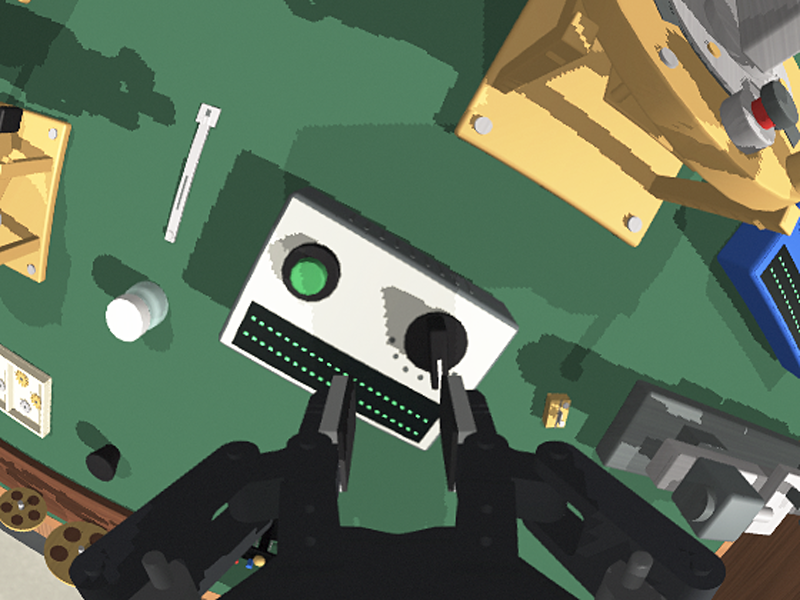

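Run:
```python
from h import *
im=cv2.imread("pics/s1.png")
cv2.imwrite("pics/s1c.png",cv2.resize(im[130:310,155:365],None,fx=3.3,fy=3.3,interpolation=cv2.INTER_CUBIC))
hsv=cv2.cvtColor(im,cv2.COLOR_BGR2HSV)
m=cv2.inRange(hsv,(55,120,100),(75,255,255)); n,l,st,ce=cv2.connectedComponentsWithStats(m)
for i in range(1,n):
    if st[i,4]>100: print(st[i],ce[i])
```

```text
[203 183  26  24 479] [215.52818372 194.00626305]
```

View pics/s1c.png

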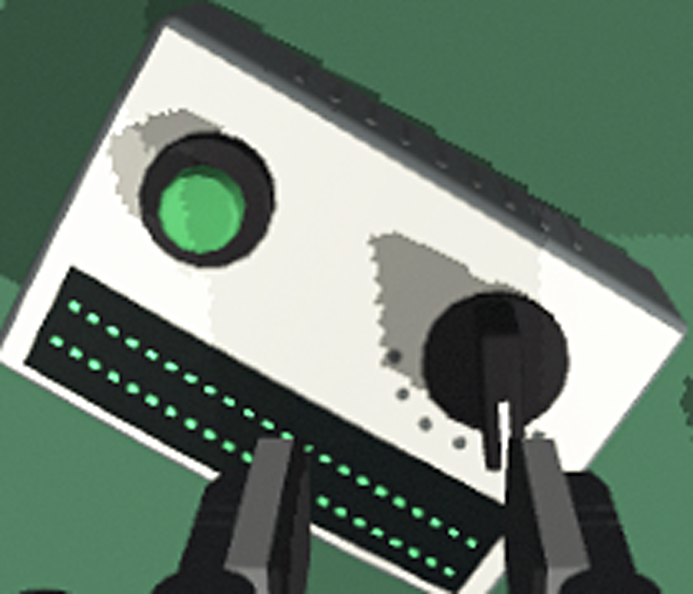

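Run:
```python
from h import *
s,c,im,T=snap("wrist")
f=lambda a,b,z: plane(*ray("wrist",c,np.array([a,b])/3.3+[155,130],T),z)
sk=f(496,362,.066); print("skirt",sk, [np.linalg.norm(f(*p,.066)-sk) for p in [(424,360),(568,360),(496,433),(496,292)]])
D=[f(*p,.06) for p in [(394,355),(402,393),(425,424),(460,443),(537,440)]]
for d in D: print(d.round(4), np.linalg.norm((d-sk)[:2]).round(4), np.rad2deg(np.arctan2(*(d-sk)[1::-1])).round(1))
A=np.array([[2*d[0],2*d[1],1] for d in D]); b=[d[0]**2+d[1]**2 for d in D]; sol=np.linalg.lstsq(A,b,rcond=None)[0]; print("circ",sol[:2])
print("corners",f(165,22,.06),f(685,325,.06),f(0,355,.06))
k,l=f(165,22,.06),f(685,325,.06); print(np.linalg.norm(k-l), np.rad2deg(np.arctan2(*(k-l)[1::-1])))
w1,w0=f(499,470,.094),f(504,335,.094); print("line",np.rad2deg(np.arctan2(*(f(503,447,.094)-f(505,402,.094))[1::-1])))
print("btn",plane(*ray("wrist",c,(215.5,194),T),.082), f(200,210,.082))
print("pred bar top px",(proj("wrist",c,np.r_[sk[:2],.094],T)-[155,130])*3.3)
```

```text
skirt [0.48501249 0.2427313  0.066     ] [np.float64(0.021910117817976704), np.float64(0.022118286465529945), np.float64(0.02428534508929963), np.float64(0.0226105121723777)]
[0.4963 0.2138 0.06  ] 0.0311 -68.6
[0.5075 0.2207 0.06  ] 0.0315 -44.3
[0.5151 0.2314 0.06  ] 0.0321 -20.6
[0.5175 0.2444 0.06  ] 0.0325 3.0
[0.5078 0.2672 0.06  ] 0.0334 47.1
circ [0.48533245 0.24408074]
corners [0.42387859 0.11572762 0.06      ] [0.45478762 0.29515221 0.06      ] [0.54359223 0.09476713 0.06      ]
0.18206743515351329 -99.77426681144401
line 20.8941017963476
btn [0.46679388 0.14527162 0.082     ] [0.46643089 0.1452586  0.082     ]
pred bar top px [503.69574894 401.63418086]
```

```bash
cat >> h.py <<'E'
SEL=np.array([.4853,.2438])
E
python3 - <<'E'
from h import *
print(rel(np.r_[SEL,.092],downR(np.deg2rad(113))))
E
```

```text
(array([-0.0002,  0.001 , -0.0162]), array([0.2807, 0.476 , 1.5257]))
```

Call:
move_arm:
  series: "0 0 0 0.14 0.24 0.2 -0.3;0 0 -0.016 0.28 0.476 0.4 -0.3;0 0 -0.016 0.28 0.476 0.6 -0.3;0 0 -0.016 0.28 0.476 0.8 -0.3;0 0 -0.016 0.28 0.476 0.9 -0.3;0 0 -0.016 0.28 0.476 0.9 -0.3;0 0 -0.016 0.28 0.476 0.9 -0.3;0 0 -0.016 0.28 0.476 0.9 -0.3"

```text
time: 22.95
tool_pos: [0.4858, 0.2447, 0.1558]
tcp_rot: [1.73, 2.619, 0.0]
wrist_force: [0.3, -0.7, -0.8]
width: 0.348
```

Run:
```python
from h import *
s,c,im,T=snap("wrist"); print(rel(np.r_[SEL,.092],downR(np.deg2rad(113))))
cv2.imwrite("pics/s2.png",cv2.resize(im[120:,130:430],None,fx=2,fy=2))
print((proj("wrist",c,np.r_[SEL,.094],T)-[130,120])*2,(proj("wrist",c,np.r_[SEL,.066],T)-[130,120])*2)
```

```text
(array([0.0008, 0.0009, 0.001 ]), array([-0.0059, -0.009 ,  0.6386]))
[294.8686374  248.10828688] [295.00958129 214.85424664]
```

View pics/s2.png

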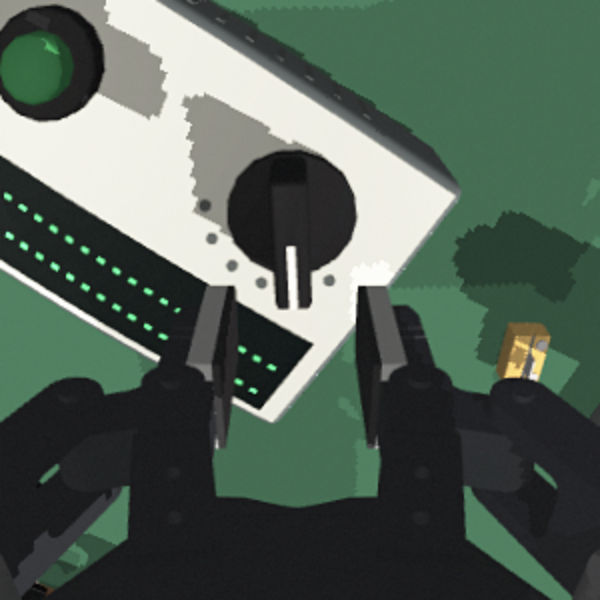

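Call:
move_arm:
  series: "0 0 0 -0.005 -0.01 0.2 -0.3;0 0 0 -0.005 -0.01 0.4 -0.3;0 0 0 -0.005 -0.01 0.55 -0.3;0 0 0 -0.005 -0.01 0.64 -0.3;0 0 0 -0.005 -0.01 0.64 -1;0 0 0 -0.005 -0.01 0.64 -1;0 0 0 -0.005 -0.01 0.64 -1;0 0 0 -0.005 -0.01 0.64 -1"
  squeeze: 40

```text
time: 23.8
tool_pos: [0.4843, 0.2423, 0.0901]
tcp_rot: [1.728, 2.621, -0.006]
wrist_force: [1.7, -5.3, -5.4]
width: 0.134
```

```bash
cat > ss.py <<'E'
from h import *
s=bot.read_state(); T=T_of(s); y=np.rad2deg(np.arctan2(T[1,0],T[0,0]))-90
print(s["time"],round(s["width"],3),"f",s["wrist_force"].round(1),"m",s["torque"].round(3),"jt6",s["joint_torque"][5].round(3),"baryaw",y.round(2),"sel",np.deg2rad(50.2-y).round(3),(s["tool_pos"][:2]-SEL)*1e3,s["tool_pos"][2],s["q"].round(2))
E
python3 ss.py
```

```text
23.8 0.134 f [ 1.7 -5.3 -5.4] m [-0.621 -0.334  0.152] jt6 0.149 baryaw 23.19 sel 0.471 [-1.04842413 -1.46551882] 0.09008542334440807 [ 0.42  0.17  2.04 -0.    0.93 -1.55]
```

Call:
move_arm:
  series: "0 0 -0.05 0 0 0 -1;0 0 -0.1 0 0 0 -1;0 0 -0.15 0 0 0 -1;0 0 -0.19 0 0 0 -1;0 0 -0.2 0 0 0 -1;0 0 -0.21 0 0 0 -1;0 0 -0.21 0 0 0 -1;0 0 -0.21 0 0 0 -1"

```text
time: 24.6
tool_pos: [0.4847, 0.2417, 0.0901]
tcp_rot: [1.115, 2.934, -0.007]
wrist_force: [3.2, -6.7, -5.9]
width: 0.132
```

```bash
python3 ss.py
```

```text
24.6 0.132 f [ 3.2 -6.7 -5.9] m [-1.028 -0.549  0.165] jt6 0.141 baryaw 48.4 sel 0.031 [-0.62740245 -2.08139161] 0.09011465648209097 [ 0.42  0.17  2.04 -0.01  0.93 -1.99]
```

Call:
move_arm:
  series: "0 0 -0.01 0 0 0 -1;0 0 -0.02 0 0 0 -1;0 0 -0.03 0 0 0 -1;0 0 -0.03 0 0 0 -1;0 0 -0.03 0 0 0 -1;0 0 -0.03 0 0 0 -1;0 0 -0.03 0 0 0 -1;0 0 -0.03 0 0 0 -1"

```text
time: 25.4
tool_pos: [0.4848, 0.2416, 0.0902]
tcp_rot: [1.024, 2.968, -0.007]
wrist_force: [4.3, -6.5, -5.7]
width: 0.131
```

```bash
python3 ss.py
```

```text
25.4 0.131 f [ 4.3 -6.5 -5.7] m [-1.158 -0.567 -0.344] jt6 -0.313 baryaw 51.93 sel -0.03 [-0.53289622 -2.19077105] 0.09015098356640668 [ 0.42  0.17  2.04 -0.01  0.93 -2.05]
```

Call:
move_arm:
  series: "0 0 -0.01 0 0 0 -1;0 0 -0.015 0 0 0 -1;0 0 -0.015 0 0 0 -1;0 0 -0.015 0 0 0 -1;0 0 -0.015 0 0 0 -1;0 0 -0.015 0 0 0 -1;0 0 -0.015 0 0 0 -1;0 0 -0.015 0 0 0 -1"

```text
time: 26.2
tool_pos: [0.4847, 0.2416, 0.0901]
tcp_rot: [0.98, 2.983, -0.007]
wrist_force: [3.5, -7.5, -5.9]
width: 0.131
```

```bash
python3 ss.py
```

```text
26.2 0.131 f [ 3.5 -7.5 -5.9] m [-1.25  -0.547 -0.946] jt6 -0.965 baryaw 53.61 sel -0.06 [-0.61851376 -2.24176179] 0.09013518731254613 [ 0.42  0.17  2.04 -0.01  0.93 -2.08]
```

Call:
move_arm:
  series: "0 0 0.06 0 0 0 -1;0 0 0.12 0 0 0 -1;0 0 0.18 0 0 0 -1;0 0 0.24 0 0 0 -1;0 0 0.3 0 0 0 -1;0 0 0.36 0 0 0 -1;0 0 0.4 0 0 0 -1;0 0 0.42 0 0 0 -1"

```text
time: 27.0
tool_pos: [0.484, 0.2429, 0.0901]
tcp_rot: [2.158, 2.281, -0.004]
wrist_force: [2.5, -2.0, -6.4]
width: 0.131
```

```bash
python3 ss.py
```

```text
27.0 0.131 f [ 2.5 -2.  -6.4] m [-0.192 -0.189  0.002] jt6 -0.212 baryaw 3.18 sel 0.821 [-1.26160401 -0.93266277] 0.09011638411858096 [ 0.42  0.17  2.04 -0.    0.93 -1.2 ]
```

Now at about 2 clicks (bar yaw 3.2°). One more click means 25° clockwise, to a bar yaw of −21.7°.

Call:
move_arm:
  series: "0 0 0.05 0 0 0 -1;0 0 0.1 0 0 0 -1;0 0 0.15 0 0 0 -1;0 0 0.19 0 0 0 -1;0 0 0.205 0 0 0 -1;0 0 0.207 0 0 0 -1;0 0 0.207 0 0 0 -1;0 0 0.207 0 0 0 -1"

```text
time: 27.8
tool_pos: [0.4842, 0.2436, 0.0901]
tcp_rot: [2.595, 1.768, -0.002]
wrist_force: [2.8, -0.4, -9.1]
width: 0.135
```

```bash
python3 ss.py
```

```text
27.8 0.135 f [ 2.8 -0.4 -9.1] m [ 0.268 -0.475 -0.136] jt6 -0.142 baryaw -21.48 sel 1.251 [-1.12840206 -0.22793878] 0.09011813586137181 [ 0.42  0.17  2.04 -0.    0.93 -0.77]
```

Call:
move_arm:
  series: "0 0 0.012 0 0 0 -1;0 0 0.012 0 0 0 -1;0 0 0.012 0 0 0 -1;0 0 0.012 0 0 0 -0.3;0 0 0.012 0 0 0 -0.3;0 0 0.012 0 0 0 -0.3;0 0 0.012 0 0 -0.25 -0.3;0 0 0.012 0 0 -0.5 -0.3"

```text
time: 28.6
tool_pos: [0.4834, 0.2432, 0.1406]
tcp_rot: [2.618, 1.735, -0.005]
wrist_force: [0.3, -0.9, -0.6]
width: 0.351
```

Call:
move_arm:
  series: "0 0 0 0 0 -0.2 -0.3;0 0 0 0 0 -0.3 -0.3;0 0 0 0 0 -0.3 -0.3;0 0 0 0 0 -0.3 -0.3;0 0 0 0 0 -0.3 -0.3;0 0 0 0 0 -0.3 -0.3;0 0 0 0 0 -0.3 -0.3;0 0 0 0 0 -0.3 -0.3"

```text
time: 29.4
tool_pos: [0.4838, 0.2435, 0.1697]
tcp_rot: [2.617, 1.735, -0.004]
wrist_force: [0.3, 0.2, 0.4]
width: 0.349
```

```bash
python3 ss.py
python3 - <<'E'
from h import *
s,c,im,T=snap("wrist"); cv2.imwrite("pics/s3.png",im); cv2.imwrite("pics/s3b.png",cv2.resize(im[100:,130:430],None,fx=1.85,fy=1.85))
print((proj("wrist",c,np.r_[SEL,.066],T)-[130,100])*1.85)
for k in range(6):
    a=np.deg2rad(50.2-24*k); print(k,((proj("wrist",c,np.r_[SEL+.032*np.array([np.cos(a),np.sin(a)]),.06],T)-[130,100])*1.85).round(), ((proj("wrist",c,np.r_[SEL+.022*np.array([np.cos(a),np.sin(a)]),.094],T)-[130,100])*1.85).round())
E
```

```text
29.4 0.349 f [0.3 0.2 0.4] m [-0.001 -0.022  0.005] jt6 0.0 baryaw -22.93 sel 1.276 [-1.49953587 -0.27525284] 0.1696981832963911 [ 0.42  0.08  1.98 -0.    1.08 -0.75]
[276.64973794 227.92547544]
0 [351. 244.] [335. 272.]
1 [334. 270.] [323. 292.]
2 [308. 287.] [302. 305.]
3 [278. 293.] [278. 310.]
4 [247. 288.] [253. 306.]
5 [221. 272.] [233. 293.]
```

View pics/s3b.png

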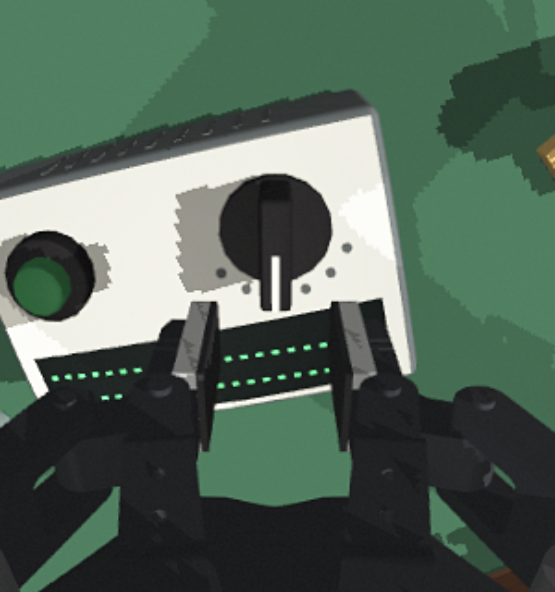

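Run:
```python
from h import *
s,c,im,T=snap("wrist")
hsv=cv2.cvtColor(im,cv2.COLOR_BGR2HSV)
m=cv2.inRange(hsv,(55,120,40),(75,255,255)); n,l,st,ce=cv2.connectedComponentsWithStats(m)
for i in range(1,n):
    if st[i,4]>150: print(st[i],ce[i],plane(*ray("wrist",c,ce[i],T),.082))
B=[.4665,.1452]
cv2.imwrite("pics/b0.png",cv2.resize(im[215:285,125:195],None,fx=7,fy=7,interpolation=cv2.INTER_CUBIC))
print(rel(B+[.14],downR(np.deg2rad(67))))
```

```text
[137 239  31  31 733] [151.98908595 254.11050477] [0.46602477 0.14825386 0.082     ]
(array([0.0002, 0.0011, 0.0005]), array([-0.9737,  0.2221,  0.303 ]))
```

View pics/b0.png

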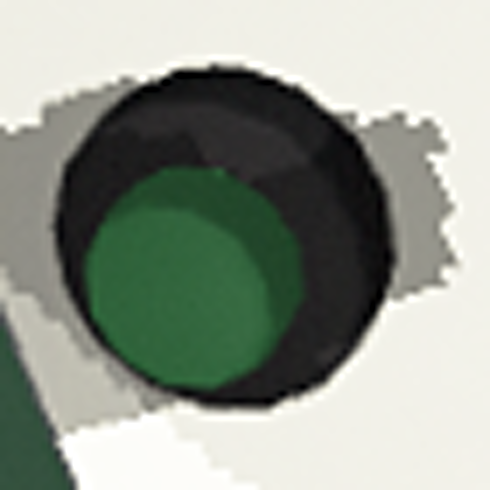

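Run:
```python
from h import *
s,c,im,T=snap("wrist")
print(plane(*ray("wrist",c,(150.4,257.6),T),.082),plane(*ray("wrist",c,(124+224/7,215+237/7),T),.07))
print(rel([.4665,.1458,.14],downR(np.deg2rad(67))))
```

```text
[0.46822237 0.14535916 0.082     ] [0.46680819 0.14661298 0.07      ]
(array([0.0003, 0.0011, 0.0006]), array([-0.9686,  0.2193,  0.3038]))
```

Call:
move_arm:
  series: "0 0 0 -0.25 0.05 0 -1;0 0 0 -0.5 0.1 0 -1;0 0 0 -0.75 0.18 0 -1;0 0 0 -0.97 0.22 0 -1;0 0 0 -0.97 0.22 0.15 -1;0 0 0 -0.97 0.22 0.3 -1;0 0 0 -0.97 0.22 0.3 -1;0 0 0 -0.97 0.22 0.3 -1"

```text
time: 30.35
tool_pos: [0.4664, 0.1456, 0.1406]
tcp_rot: [2.617, 1.735, -0.003]
wrist_force: [-0.3, 1.1, 0.4]
width: -0.001
```

```bash
python3 ss.py
python3 - <<'E'
from h import *
print(rel([.4665,.1456,.096],downR(np.deg2rad(67))))
s,c,im,T=snap("wrist"); cv2.imwrite("pics/b1.png",cv2.resize(im[120:,130:430],None,fx=2,fy=2))
E
```

```text
30.35 -0.001 f [-0.3  1.1  0.4] m [ 0.019  0.023 -0.008] jt6 0.0 baryaw -22.94 sel 1.276 [-18.87293553 -98.15362619] 0.14058663796867124 [ 0.25  0.01  2.11 -0.    1.02 -0.92]
(array([0.0001, 0.0012, 0.0005]), array([0.0009, 0.0007, 0.4459]))
```

View pics/b1.png

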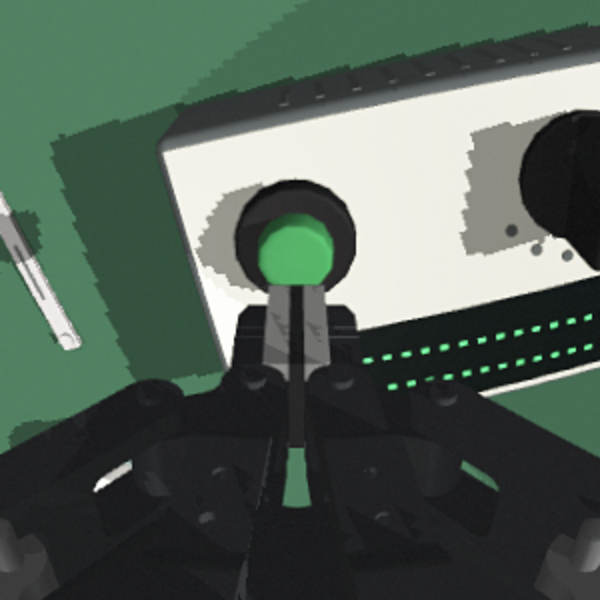

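Call:
move_arm:
  series: "0 0 0 0 0 0.2 -1;0 0 0 0 0 0.3 -1;0 0 0 0 0 0.36 -1;0 0 0 0 0 0.39 -1;0 0 0 0 0 0.41 -1;0 0 0 0 0 0.425 -1;0 0 0 0 0 0.425 -1;0 0 0 0 0 0.425 -1"

```text
time: 31.2
tool_pos: [0.4665, 0.1457, 0.0985]
tcp_rot: [2.617, 1.735, -0.002]
wrist_force: [-3.4, -0.0, 4.9]
width: -0.0
```

```bash
python3 ss.py
```

```text
31.2 -0.0 f [-3.4 -0.   4.9] m [ 0.072  0.578 -0.014] jt6 0.001 baryaw -22.94 sel 1.276 [-18.7661003  -98.13592776] 0.09845700923583792 [ 0.25  0.07  2.14 -0.    0.93 -0.92]
```

Call:
move_arm:
  series: "0 0 0 0 0 0.01 -1;0 0 0 0 0 0.02 -1;0 0 0 0 0 0.025 -1;0 0 0 0 0 0.025 -1;0 0 0 0 0 0.025 -1;0 0 0 0 0 0.025 -1;0 0 0 0 0 0.025 -1;0 0 0 0 0 0.025 -1"

```text
time: 32.0
tool_pos: [0.4668, 0.1457, 0.0978]
tcp_rot: [2.617, 1.734, -0.002]
wrist_force: [-9.1, -1.0, 18.6]
width: 0.001
```

```bash
python3 ss.py
```

```text
32.0 0.001 f [-9.1 -1.  18.6] m [-0.203  1.588  0.031] jt6 -0.0 baryaw -22.94 sel 1.276 [-18.45880323 -98.0796087 ] 0.0977849712735057 [ 0.25  0.07  2.14 -0.    0.93 -0.92]
```

Bottomed out (18.6 N, and the tool stopped following). Now retreat up and take the final pictures.

Call:
move_arm:
  series: "0 0 0 0 0 -0.2 -1;0 0 0 0 0 -0.5 -1;0 0 0 0 0 -0.8 -1;0 0 0 0 0 -1 -1;0 0 0 0 0 -1 -1;0 0 0 0 0 -1 -1;0 0 0 0 0 -1 -1;0 0 0 0 0 -1 -1"

```text
time: 32.8
tool_pos: [0.4656, 0.1455, 0.1938]
tcp_rot: [2.618, 1.735, -0.006]
wrist_force: [-0.8, 0.2, 0.5]
width: -0.003
```

```bash
python3 ss.py
python3 - <<'E'
from h import *
s,c,im,T=snap("wrist"); cv2.imwrite("pics/f1.png",cv2.resize(im,(800,600)))
s,c,im,T=snap("top"); cv2.imwrite("pics/f2.png",cv2.resize(im[110:250,190:400],None,fx=3.8,fy=3.8,interpolation=cv2.INTER_CUBIC))
s,c,im,T=snap("side"); cv2.imwrite("pics/f3.png",cv2.resize(im[150:300,200:360],None,fx=4,fy=4,interpolation=cv2.INTER_CUBIC))
E
```

```text
32.8 -0.003 f [-0.8  0.2  0.5] m [-0.037 -0.012  0.036] jt6 0.0 baryaw -22.94 sel 1.276 [-19.66943936 -98.29991786] 0.19382190370736785 [ 0.25 -0.04  2.06 -0.    1.13 -0.92]
```

View pics/f1.png

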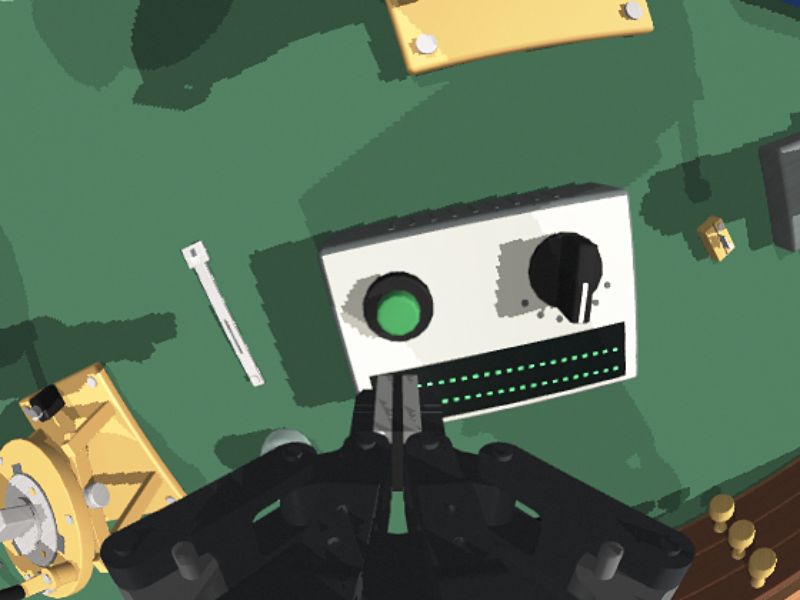

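View pics/f2.png

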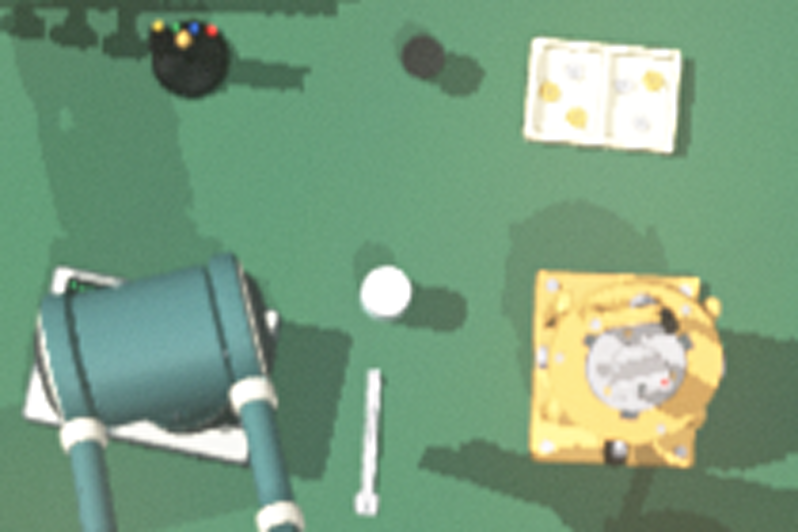

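View pics/f3.png

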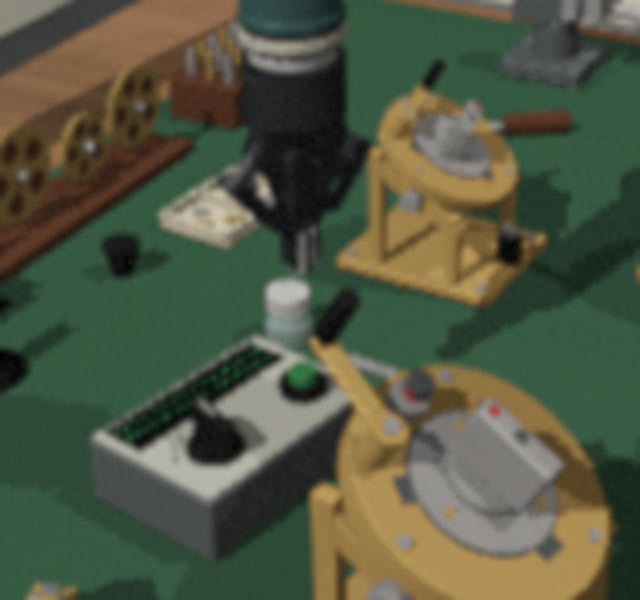

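Run:
```python
from h import *
s,c,im,T=snap("wrist"); k=800/560
cv2.imwrite("pics/f4.png",cv2.resize(im[150:240,340:450],None,fx=7,fy=7,interpolation=cv2.INTER_CUBIC))
for i in range(6):
    a=np.deg2rad(50.2-24*i);u=np.array([np.cos(a),np.sin(a)])
    print(i,"dot",((proj("wrist",c,np.r_[SEL+.032*u,.06],T)-[340,150])*7).round(),"line tip",((proj("wrist",c,np.r_[SEL+.022*u,.094],T)-[340,150])*7).round(),"inner",((proj("wrist",c,np.r_[SEL+.006*u,.094],T)-[340,150])*7).round())
```

```text
0 dot [600. 329.] line tip [652. 387.] inner [535. 345.]
1 dot [543. 417.] line tip [608. 456.] inner [522. 364.]
2 dot [460. 478.] line tip [543. 504.] inner [504. 378.]
3 dot [362. 501.] line tip [468. 522.] inner [483. 382.]
4 dot [266. 483.] line tip [395. 508.] inner [463. 378.]
5 dot [187. 423.] line tip [336. 462.] inner [448. 365.]
```

View pics/f4.png

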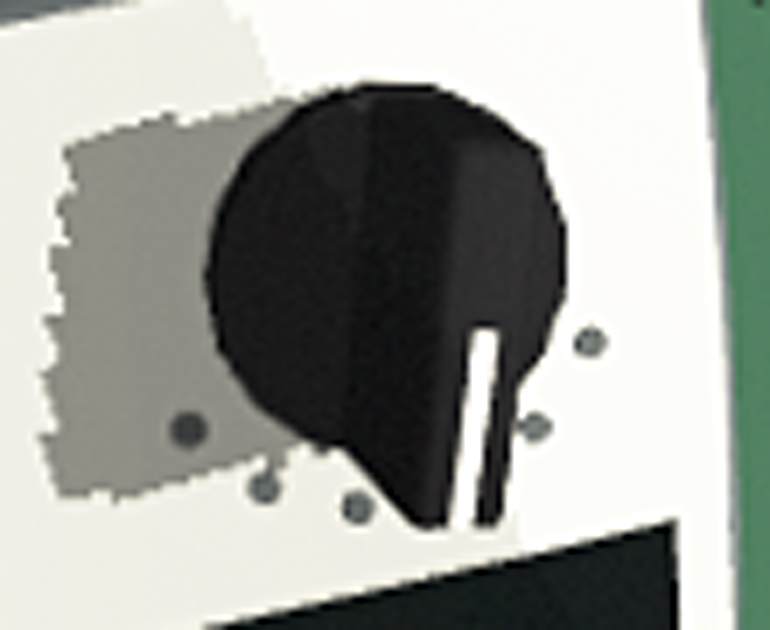

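The line tip at (463,522) matches the prediction for position 3, (468,522). Handing in.

```bash
python3 -c "
from workcell import bot
print(bot.finish_job())"
```

```text
the job is handed in; nothing more can be done
None
```

The job is handed in at about 33 s of the 72 s allowed. I used the smallest brass holder and the grey tester.

- **Mount:** I turned it about 1.02 rad clockwise. Torque fell to −0.25 N·m and then climbed to +1.15 N·m, which is more than the few tenths described. I eased back 0.03 rad and let go. Afterwards the plunger cap sat at its 17 mm height with the red band hidden.
- **Keeper:** I gripped it by the pin and swung it along its arc until it met the stop at about 16 N. After release the pin was within about 1 mm of its home position, with the arm across the cap.
- **Selector:** I turned it back to the end stop, where the torque rose to −0.95 N·m, and then three clicks clockwise. In the last image the white line matches position 3 to within a pixel or so.
- **Start button:** I pressed it until it bottomed out at 18.6 N, then lifted clear.

In the last pictures the jar, pendulum leader, loupe, oiler stand and bone tray were where they started. I did not compare the suspension block and screwdriver position by position. The robot was touching nothing when I handed in. The small disagreements were torque noise of about 0.05 N·m, camera offsets of 1–3 mm, and a sideways pull of up to 10 N while turning the mount. No check failed.

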